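# Cure a batch of varnished baubles on the indexing turntable

## Robot

A 6-joint arm with a two-finger parallel gripper is mounted at the origin on the work surface. World frame = base frame: x ahead of the robot, y to its left, z up, the work surface at z = 0. Lengths are in mm, angles in rad, forces in N, time in s.
With the tool pointing down it reaches from about 400 to 825 mm from the base axis. Payload 7 kg.
Tool frame: the origin (TCP) lies midway between the tips of the shut fingers; the grasp point (between the pads) lies 19 mm behind it; z points along the fingers, y is the line along which they close (so a half turn about z gives the same grasp; the last joint's range is limited). The gripper opens to 88 mm and grips with 3 to 60 N. Pads are 19 mm wide; open, the fingers measure 130 mm over their backs; the gripper's body (78 mm by 193 mm) begins 47 mm behind the grasp point.
Start: joints at [1.509, 0.359, 0.012, 0, -1.224, -0.288], TCP at [231.337, 634.097, 226.561] pointing down, gripper open.
Joint ranges: [-3.07, 3.07], [-1.43, 2.12], [-1.02, 1.25], [-3.03, 1.67], [-3.05, -0], [-3.03, 3.03]. Speed limits (rad/s): [2.39, 2.39, 3.01, 3.14, 3.14, 3.14].

## Interface

Orientations are given as a unit quaternion [w, x, y, z].
In Python, from station import bot gives the robot as it stands. The module is installed in compiled form; this text tells all that it offers.
- The arm moves only by the shell command python3 -m inch 'ROWS' [FORCE]. ROWS is a JSON object of lists of equal length, an entry for each row: "slide": the shift along the tool's x, y, z in units of 0.02 m (1.0 is 0.02 m), a list of three; "twist": the turn about the tool's z in units of 4 degrees (1.0 is 4 degrees); "claw": the opening, from 0 (shut) to 1 (fully open). In form: {"slide": [[tx, ty, tz], ...], "twist": [twist, ...], "claw": [claw, ...]}. A call has 1 to 8 rows; each row shifts and turns the commanded pose from where the row before left it, along the tool's axes as they then stand; what a row does not reach is not made up. A row lasts 1/12 s, in which the tool goes at most 41.7 mm and 7.16 degrees, less where a joint would pass 70% of its speed; a pose out of reach is approached as far as the arm can. A call with a number of a shift or a turn outside -1 to 1 is refused whole. A call with a gripper value outside its range is refused whole. The fingers move at their own pace and stop on an object; FORCE is the grip in N (left out, the last holds). Time passes only in rows, so rows that do not move let the fingers close. It gives the time, the measured TCP pose, the force, the opening and the grip force at its end, in the units of the state.
- bot.get_state(): the state, without advancing time (a new reading comes with each control period).
- bot.camera(name): name is "scene" or "top" or "wrist"; returns a dict with "img" (400x640x3 uint8, red, green, blue), "intrinsics" (3x3 intrinsics, pixels), "R" (3x3) and "t" (3): a world point X has camera coordinates R X + t. Camera axes: x right, y down, z forward; pixel columns grow to the right and rows downward; lengths in mm; the calibration is good to about 2 mm. A picture is of the moment at which its call begins. There is no depth.
- bot.job_done(): hands the job in; it is judged then, once.
The state is a dict: "clock": time; "joint_positions": joint angles; "joint_velocities": joint speeds; "joint_torque": joint torques, N m; "tcp_pos": TCP position; "ee_rot": TCP orientation; "force": force on the tool from outside, world axes, zero at the start; "ft_torque": the same for the moment, N m; "gripper_width": opening from 0.0 (shut) to 1.0 (fully open); "gripper_force": force on a finger pad.
Only numpy, scipy, OpenCV 4.12 (cv2) and the standard library are available. Lean on these libraries where they do the work, as an engineer would, in place of code of your own. Each camera call takes 0.05 s, during which the arm holds its last target. There are 200 camera calls.

## Task

Stand every bauble that is waiting on the green mat upright in the middle of a blue turntable seat of its own; then lift the red plunger knob, turn the disc the half turn that takes the baubles to the violet lamp and let the plunger drop fully home. Press the yellow pedal right down to its stop and hold it there for about a second to fire the lamp (never press it unless the disc is at the lamp with the plunger home), let it up, and turn the disc back to the loading side with the plunger home. Finally stand all the baubles upright and wholly on the cork board, let go, and leave the jar, pot and brush where they are.

Things in the scene. Friction and masses are not known exactly. Their poses are not given: they have to be found in the camera images.
- bauble_gold: gold glass bauble, 50 mm across, fixed in a round black holder 52 mm across and 28 mm high: one rigid piece of 60 to 130 g, 66 mm high (71 with its brass cap). Origin: centre of the underside of the holder, z up. Two or three of the four baubles are there; the others are absent (None). Grip the black holder or the ball from above; the friction is good.
- bauble_red: red glass bauble, 50 mm across, fixed in a round black holder 52 mm across and 28 mm high: one rigid piece of 60 to 130 g, 66 mm high (71 with its brass cap). Origin: centre of the underside of the holder, z up. Two or three of the four baubles are there; the others are absent (None). Grip the black holder or the ball from above; the friction is good.
- bauble_blue: blue glass bauble, 50 mm across, fixed in a round black holder 52 mm across and 28 mm high: one rigid piece of 60 to 130 g, 66 mm high (71 with its brass cap). Origin: centre of the underside of the holder, z up. Two or three of the four baubles are there; the others are absent (None). Grip the black holder or the ball from above; the friction is good.
- bauble_silver: silver glass bauble, 50 mm across, fixed in a round black holder 52 mm across and 28 mm high: one rigid piece of 60 to 130 g, 66 mm high (71 with its brass cap). Origin: centre of the underside of the holder, z up. Two or three of the four baubles are there; the others are absent (None). Grip the black holder or the ball from above; the friction is good.
- turret: the turntable's fixed grey base, 316 mm across. Origin: on the disc's vertical axis, at table level; its +x points away from the loading side to the violet lamp. The lamp is three upright panels, 115 mm high, about 200 mm from the axis on the +x side, fixed to the base. The base itself does not turn.
- rotor (a joint): angle of the white disc (300 mm across, its flat top 36 mm above the table, little friction) about the vertical axis. 0: the three seats are on the loading side (base -x); it grows clockwise seen from above, to 3.14 with the seats at the lamp. Stops 0.01 rad beyond 0 and 3.14. The plunger locks it with 0.017 rad of play at 0 and at 3.14 only.
- plunger (a joint): lift of the plunger, m: 0 home in its notch, stop at 0.024. It must be lifted 14 mm or more for the disc to turn; released between the notches it rides on the ring at 0.013 and drops in at the next notch. The spring pulls down with 4 N at 0 and 8 N at 0.02.
- knob_grip (a point): grip point of the plunger's red round knob, 30 mm across, from 16 mm below this point to 10 mm above; 118 mm from the disc's axis; turns with the disc, rises with the plunger. At rotor 0 it is 60 degrees clockwise of the base's +x seen from above, at 3.14 opposite that, passing -x between. Pinch from above, lift, lead round in an arc; it may twist in the fingers. Below is a 28 mm sleeve.
- seat0 (a point): centre, on the disc's top, of one of three seats (round blue mark 72 mm across, flat, with no rim) 85 mm from the axis, 58 degrees apart; turns with the disc.
- seat1 (a point): centre, on the disc's top, of one of three seats (round blue mark 72 mm across, flat, with no rim) 85 mm from the axis, 58 degrees apart; turns with the disc.
- seat2 (a point): centre, on the disc's top, of one of three seats (round blue mark 72 mm across, flat, with no rim) 85 mm from the axis, 58 degrees apart; turns with the disc.
- pedal_pad (a point): point to press on the top of the yellow pedal plate (130 x 74 mm, 10 mm thick), on its middle line 105 mm from the hinge. It is about 58 mm above the table at rest and 27 mm at the stop; press straight down with the closed fingers.
- pedal (a joint): pedal angle: 0 up, stop at 0.30 rad pressed down. A spring returns it; pressing at the pad takes about 4 N at first and 13 N at the stop.
- mat_in: green mat, fixed, 190 x 190 x 4 mm, where the baubles wait. Origin: centre of its underside.
- board_out: cork board, fixed, 190 x 190 x 6 mm, where the cured baubles go. Origin: centre of its underside, x and y along its sides.
- varnish_jar: amber jar, 68 mm across, 100 mm high, not to be disturbed. Origin: centre of its underside.
- glitter_pot: red open pot, 80 mm across, 60 mm high, not to be disturbed. Origin: centre of its underside.
- brush: paint brush lying flat to the right of the turntable, about 200 mm long, not to be disturbed.
There are look-alikes about, which are no part of the job. There is more than one size of the bauble_blue; the job needs the smallest.

How it is judged:
By the outcome, as a careful person would: the job done as asked, in the order asked, and still so for the second after the job is handed in, with the robot touching nothing.
Of bauble_gold, bauble_red, bauble_blue, bauble_silver only 2 to 3 are there at a start; the rules pass over those that are not, and their reading is None.
At some moment in a run one of bauble_gold, bauble_red, bauble_blue, bauble_silver may be knocked a few centimetres aside while the robot is not near it.
Once in a run the grip may slacken for a moment while it holds something.
It also fails if it takes over 210 s, if anything falls off the work surface, if the arm or the gripper's body presses on something with over 40 N, if the wrist force passes 120 N, or if a joint passes its speed limit or range.

## Working session

There is one attempt and no reset: what is moved stays moved. The work goes in short steps, Python scripts to look and compute and a shell command to move; the robot and the scene stay as the last step left them, time stands still between calls to the robot, and variables do not carry over. Pictures are saved under pics/ and viewed, at most 14 in all, crops included, and the job is handed in when it is done.

```bash
mkdir -p pics
python3 - <<'E'
from station import bot
import cv2
s=bot.get_state();print({k:s[k] for k in('clock','tcp_pos','ee_rot','force','gripper_width')})
for n in('scene','top','wrist'):
    c=bot.camera(n);cv2.imwrite(f'pics/{n}0.png',c['img'][:,:,::-1])
    print(n,c['intrinsics'],c['R'],c['t'])
E
```

```text
{'clock': 0.0, 'tcp_pos': array([231.19592773, 633.65727379, 225.65216065]), 'ee_rot': array([ 8.09820864e-04,  9.84733179e-01, -1.74068679e-01, -7.57721479e-05]), 'force': array([-0.41699644, -0.36253617,  0.11740614]), 'gripper_width': 1.0009092906031352}
scene [[417.88016302   0.         328.83166005]
 [  0.         417.88016302 195.6035864 ]
 [  0.           0.           1.        ]] [[-0.15789278  0.98740539  0.01002304]
 [ 0.83363965  0.13873127 -0.53460131]
 [-0.52925873 -0.07605409 -0.84504496]] [ 135.77824597 -379.92906727 1744.591992  ]
top [[440.46954297   0.         324.58661584]
 [  0.         440.46954297 199.47563587]
 [  0.           0.           1.        ]] [[ 1.26749379e-03 -9.99741541e-01 -2.26990001e-02]
 [-9.98178716e-01  1.04184013e-04 -6.03261115e-02]
 [ 6.03128846e-02  2.27341218e-02 -9.97920596e-01]] [ -39.48652376  527.10061474 1343.39690061]
wrist [[339.48363399   0.         315.75204448]
 [  0.         339.48363399 198.42466164]
 [  0.           0.           1.        ]] [[-0.34311516 -0.93929073  0.0022155 ]
 [-0.90845142  0.33244743  0.25336678]
 [-0.23872161  0.08492131 -0.96736775]] [674.45381517 -31.93530841 388.60862164]
```

View pics/top0.png

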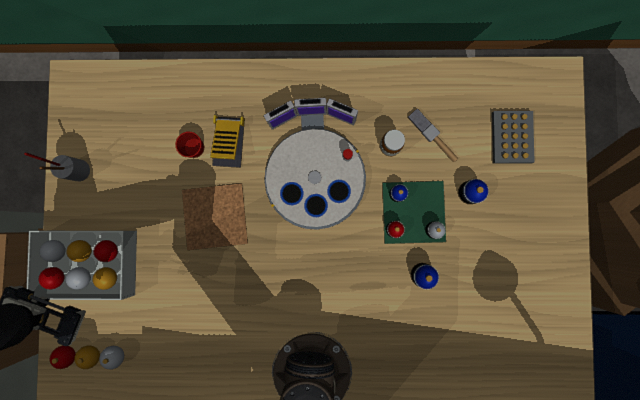

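View pics/scene0.png

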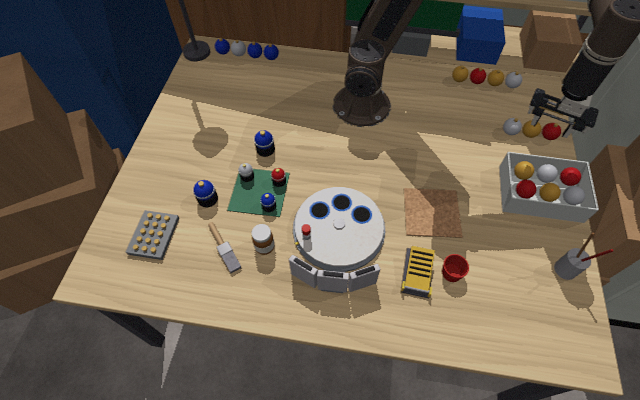

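The top view shows blue, red and silver baubles on the mat at about (399,193), (396,229) and (437,230). The two larger blues are off the mat, at (476,190) and (425,276). The disc centre is near (315,177), with the knob at (347,154) and the pedal at (228,138). Next I'll enlarge crops.

Run:
```python
import cv2
a=cv2.imread('pics/top0.png')[85:285,180:446];cv2.imwrite('pics/topc.png',cv2.resize(a,None,fx=3,fy=3,interpolation=cv2.INTER_CUBIC))
a=cv2.imread('pics/scene0.png')[155:305,215:475];cv2.imwrite('pics/scenec.png',cv2.resize(a,None,fx=3,fy=3,interpolation=cv2.INTER_CUBIC))
```

```text
(no output)
```

View pics/topc.png

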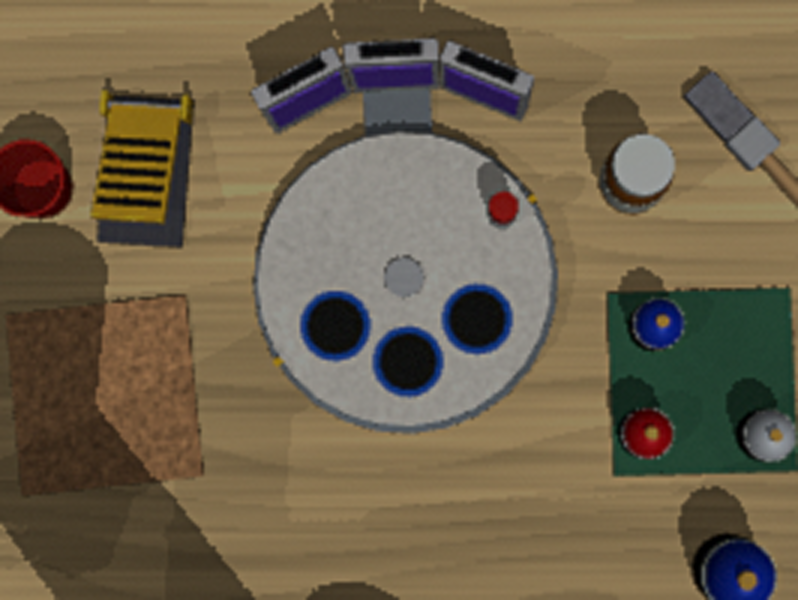

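View pics/scenec.png

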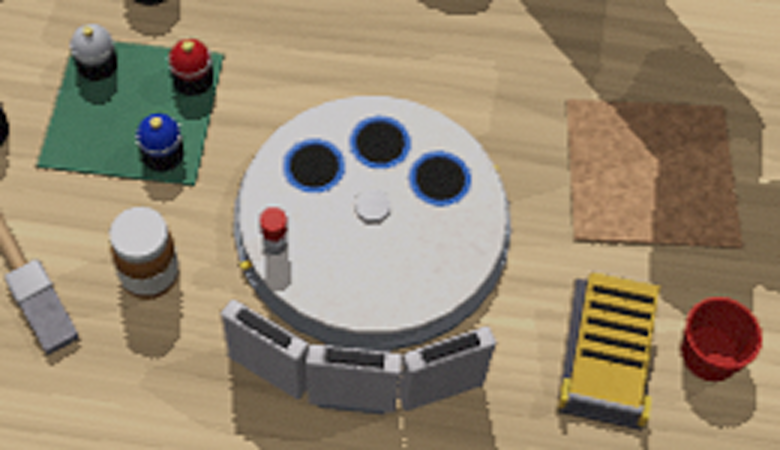

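The crops give clear seats, caps, knob top, pedal plate (hinge on the far side) and cork corners. I'll triangulate these.

```bash
cat > h.py <<'E'
import numpy as np,cv2
T=(np.array([[440.46954,0,324.58662],[0,440.46954,199.47564],[0,0,1]]),np.array([[1.26749379e-03,-9.99741541e-01,-2.26990001e-02],[-9.98178716e-01,1.04184013e-04,-6.03261115e-02],[6.03128846e-02,2.27341218e-02,-9.97920596e-01]]),np.array([-39.48652376,527.10061474,1343.39690061]))
S=(np.array([[417.88016,0,328.83166],[0,417.88016,195.60359],[0,0,1]]),np.array([[-0.15789278,0.98740539,0.01002304],[0.83363965,0.13873127,-0.53460131],[-0.52925873,-0.07605409,-0.84504496]]),np.array([135.77824597,-379.92906727,1744.591992]))
def P(c):return c[0]@np.c_[c[1],c[2]]
def tri(c1,p1,c2,p2):
    X=cv2.triangulatePoints(P(c1),P(c2),np.array(p1,float).reshape(2,1),np.array(p2,float).reshape(2,1))[:,0];return X[:3]/X[3]
def plane(c,p,z):
    d=c[1].T@np.linalg.inv(c[0])@[p[0],p[1],1];o=-c[1].T@c[2];return o+d*(z-o[2])/d[2]
def proj(c,X):
    q=P(c)@np.append(X,1);return q[:2]/q[2]
def cam(n):
    from station import bot
    c=bot.camera(n);return c['img'][:,:,::-1].copy(),(c['intrinsics'],np.array(c['R']),np.array(c['t']))
E
python3 - <<'E'
from h import *
np.set_printoptions(precision=1,suppress=True)
tp=lambda p:((p[0]+.5)/3-.5+180,(p[1]+.5)/3-.5+85)
sp=lambda p:((p[0]+.5)/3-.5+215,(p[1]+.5)/3-.5+155)
D=dict(seatL=((336,325),(440,178)),seatM=((408,361),(380,141)),seatR=((477,319),(314,164)),hub=((404,276),(372,203)),knob=((503,207),(273,218)),blue=((662,321),(156,122)),red=((651,433),(187,46)),silver=((775,434),(88,32)),pnl=((93,217),(657,285)),pnr=((163,221),(590,275)),b1=((7,313),(743,245)),b2=((186,295),(574,240)),b3=((203,473),(566,101)),b4=((22,495),(724,106)))
for k,(a,b) in D.items():
    X=tri(T,tp(a),S,sp(b));print(k,X,proj(T,X)-tp(a),proj(S,X)-sp(b), 'r %.0f'%np.hypot(X[0],X[1]))
for k in('seatL','seatM','seatR'):print(k,plane(T,tp(D[k][0]),36),plane(S,sp(D[k][1]),36))
for k in('b1','b2','b3','b4'):print(k,plane(T,tp(D[k][0]),6),plane(S,sp(D[k][1]),6))
for p in((105,105),(187,108)):print('hinge',plane(T,tp(p),30))
E
```

```text
seatL [545.4  60.7  38.7] [-0.1  0. ] [-0.1  0. ] r 549
seatM [508.9 -12.8  40.4] [ 0. -0.] [ 0. -0.] r 509
seatR [551.4 -82.5  40.1] [ 0. -0.] [0. 0.] r 558
hub [594.4  -9.3  47.3] [ 0.2 -0. ] [0.2 0. ] r 594
knob [ 656.1 -107.5   96.4] [ 0.1 -0. ] [0.1 0. ] r 665
blue [ 546.5 -263.5   74.9] [ 0. -0.] [0. 0.] r 607
red [ 437.  -252.4   73.7] [ 0.2 -0. ] [0.2 0. ] r 505
silver [ 436.2 -372.6   73.3] [ 0.1 -0. ] [0.1 0. ] r 574
pnl [652.2 302.2  65. ] [ 0.1 -0. ] [ 0.1 -0. ] r 719
pnr [648.9 232.9  58.9] [ 0.2 -0. ] [ 0.2 -0. ] r 689
b1 [560.1 406.7  11.5] [-0.2  0. ] [-0.2  0. ] r 692
b2 [579.7 220.9   2.6] [ 0.1 -0. ] [ 0.1 -0. ] r 620
b3 [394.7 199.9   6. ] [ 0.2 -0. ] [ 0.2 -0. ] r 442
b4 [371.6 388.    7.4] [ 0. -0.] [ 0. -0.] r 537
seatL [545.7  60.7  36. ] [543.8  61.1  36. ]
seatM [509.1 -12.6  36. ] [506.2 -13.1  36. ]
seatR [551.7 -82.4  36. ] [549. -83.  36.]
b1 [560.6 408.1   6. ] [556.8 408.9   6. ]
b2 [579.3 220.5   6. ] [581.6 220.1   6. ]
b3 [394.6 200.5   6. ] [394.8 199.2   6. ]
b4 [371.5 388.5   6. ] [370.6 388.3   6. ]
hinge [774.4 302.   30. ]
hinge [770.9 216.8  30. ]
```

Every measured point fits the stated sizes: the caps come out at 74, the seats are 85 from the axis, and the knob is at about 118. Now I'll line the tool up with the world axes and travel to the blue bauble.

```bash
python3 -m inch '{"slide":[[0,0,0],[0,0,0],[0,0,0],[0,0,0],[0,0,0],[0,0,0]],"twist":[-1,-1,-1,-1,-1,0],"claw":[1,1,1,1,1,1]}' 40
python3 -m inch '{"slide":[[0.4,1,0],[0.4,1,0],[0.4,1,0],[0.4,1,0],[0.4,1,0],[0.4,1,0],[0.4,1,0],[0.4,1,0]],"twist":[0,0,0,0,0,0,0,0],"claw":[1,1,1,1,1,1,1,1]}'
python3 -m inch '{"slide":[[0.4,1,0],[0.4,1,0],[0.4,1,0],[0.4,1,0],[0.4,1,0],[0.4,1,0],[0.4,1,0],[0.4,1,0]],"twist":[0,0,0,0,0,0,0,0],"claw":[1,1,1,1,1,1,1,1]}'
python3 -m inch '{"slide":[[0.4,1,0],[0.4,1,0],[0.4,1,0],[0.4,1,0],[0.4,1,0],[0.4,1,0],[0.4,1,0],[0.4,1,0]],"twist":[0,0,0,0,0,0,0,0],"claw":[1,1,1,1,1,1,1,1]}'
python3 -m inch '{"slide":[[0.4,1,0],[0.4,1,0],[0.4,1,0],[0.4,1,0],[0.4,1,0],[0.4,1,0],[0.4,1,0],[0.4,1,0]],"twist":[0,0,0,0,0,0,0,0],"claw":[1,1,1,1,1,1,1,1]}'
```

```text
clock: 0.65
tcp_pos: [231.3, 633.9, 226.2]
ee_rot: [0.0, 1.0, 0.001, -0.0]
force: [-0.5, -0.8, 0.1]
gripper_width: 1.0
gripper_force: 0.0
clock: 1.32
tcp_pos: [295.5, 472.9, 226.4]
ee_rot: [0.0, 1.0, -0.002, -0.0]
force: [1.3, 0.1, 0.2]
gripper_width: 1.002
gripper_force: 0.0
clock: 1.98
tcp_pos: [359.4, 312.6, 226.6]
ee_rot: [-0.0, 1.0, -0.001, 0.0]
force: [-0.3, 0.3, 0.0]
gripper_width: 1.0
gripper_force: 0.0
clock: 2.65
tcp_pos: [423.1, 152.6, 226.6]
ee_rot: [-0.0, 1.0, -0.001, 0.0]
force: [0.7, -1.3, -0.4]
gripper_width: 0.995
gripper_force: 0.0
clock: 3.32
tcp_pos: [486.9, -7.5, 226.6]
ee_rot: [-0.0, 1.0, -0.001, 0.0]
force: [0.1, 0.3, 0.5]
gripper_width: 0.998
gripper_force: 0.0
```

```bash
python3 -m inch '{"slide":[[0,1,0],[0,1,0],[0,1,0],[0,1,0],[0,1,0],[0,1,0],[0,1,0],[0,1,0]],"twist":[0,0,0,0,0,0,0,0],"claw":[1,1,1,1,1,1,1,1]}'
python3 -m inch '{"slide":[[0,1,0],[0,1,0],[0,1,0],[0,1,0],[0,0.5,0],[0,0,0]],"twist":[0,0,0,0,0,0],"claw":[1,1,1,1,1,1]}'
python3 - <<'E'
from h import *
im,c=cam('wrist');cv2.imwrite('pics/w1.png',im);np.save('w1.npy',np.array([c[0],c[1],np.tile(c[2],(3,1))]))
for n,X in dict(blue=(546.5,-263.5,75),red=(437,-252.4,75),silver=(436.2,-372.6,75)).items():print(n,proj(c,np.array(X)))
E
```

```text
clock: 3.98
tcp_pos: [486.3, -167.3, 226.6]
ee_rot: [-0.0, 1.0, -0.001, 0.0]
force: [1.3, 0.4, 0.2]
gripper_width: 0.997
gripper_force: 0.0
clock: 4.48
tcp_pos: [486.2, -257.8, 226.2]
ee_rot: [0.0, 1.0, -0.002, -0.0]
force: [0.3, 0.3, 0.9]
gripper_width: 0.999
gripper_force: 0.0
blue [322.27009091 118.26729377]
red [310.71079893 234.84879572]
silver [435.19911322 235.09235375]
```

View pics/w1.png

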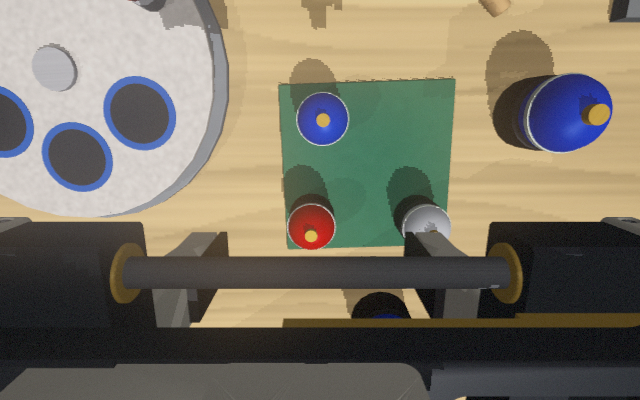

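The wrist view agrees with the triangulation to 1–2 px: blue cap at (323,120), red cap at (311,236), seats at (140,113) and (77,157). I'll grasp blue.

```bash
python3 -m inch '{"slide":[[1,0.1,1],[1,0.1,1],[0.95,0.1,1],[0,0,1],[0,0,1],[0,0,1],[0,0,1],[0,0,0]],"twist":[0,0,0,0,0,0,0,0],"claw":[1,1,1,1,1,1,1,1]}'
python3 -m inch '{"slide":[[0,0,1],[0,0,0.8],[0,0,0.8],[0,0,0.5],[0,0,0.4],[0,0,0]],"twist":[0,0,0,0,0,0],"claw":[1,1,1,1,1,1]}'
python3 -m inch '{"slide":[[0,0,0],[0,0,0],[0,0,0],[0,0,0],[0,0,0],[0,0,0],[0,0,0],[0,0,0]],"twist":[0,0,0,0,0,0,0,0],"claw":[0.5,0.5,0.5,0.5,0.5,0.5,0.5,0.5]}' 40
python3 - <<'E'
from h import *
a=np.load('w1.npy');c=(a[0],a[1],a[2][0])
for p in((140,113),(77,157),(55,68)):print(plane(c,p,36))
E
```

```text
clock: 5.2
tcp_pos: [543.1, -260.5, 82.6]
ee_rot: [-0.001, 1.0, -0.001, -0.003]
force: [-0.4, 0.4, -0.5]
gripper_width: 0.996
gripper_force: 0.0
clock: 5.7
tcp_pos: [545.2, -261.7, 15.8]
ee_rot: [-0.0, 1.0, -0.0, -0.001]
force: [-0.3, 0.2, 0.4]
gripper_width: 0.998
gripper_force: 0.0
clock: 6.37
tcp_pos: [545.9, -262.3, 17.0]
ee_rot: [0.0, 1.0, -0.0, 0.0]
force: [0.1, -0.3, 3.6]
gripper_width: 0.584
gripper_force: 40.0
[551.37971233 -83.63730187  36.        ]
[508.01240272 -13.23494151  36.        ]
[593.5807011   -7.80899229  36.        ]
```

```bash
python3 -m inch '{"slide":[[0,0,-0.5],[0,0,-1],[0,0,-1],[0,-0.3,-0.9],[0,-0.6,0],[0,-0.8,0],[0,-0.8,0],[0,-0.8,0]],"twist":[0,0,0,0,0,0,0,0],"claw":[0.5,0.5,0.5,0.5,0.5,0.5,0.5,0.5]}'
python3 -m inch '{"slide":[[0,-0.8,0],[0,-0.8,0],[0,-0.8,0],[0,-0.8,0],[0,-0.8,0],[0,-0.8,0],[0,-0.8,0],[0,-0.8,0]],"twist":[0,0,0,0,0,0,0,0],"claw":[0.5,0.5,0.5,0.5,0.5,0.5,0.5,0.5]}'
python3 -m inch '{"slide":[[0,-0.8,0],[0,-0.8,0],[0,-0.8,0],[0,-0.8,0],[0,-0.8,0],[0,-0.8,0],[0,-0.8,0],[0,-0.4,0]],"twist":[0,0,0,0,0,0,0,0],"claw":[0.5,0.5,0.5,0.5,0.5,0.5,0.5,0.5]}'
python3 -m inch '{"slide":[[0,-0.2,0],[0,0,0],[0,0,0],[0,0,0]],"twist":[0,0,0,0],"claw":[0.5,0.5,0.5,0.5]}'
```

```text
clock: 7.03
tcp_pos: [545.4, -195.2, 84.8]
ee_rot: [-0.0, 1.0, -0.001, 0.0]
force: [0.0, 0.4, -1.3]
gripper_width: 0.58
gripper_force: 40.0
clock: 7.7
tcp_pos: [545.4, -67.1, 84.6]
ee_rot: [-0.0, 1.0, -0.0, -0.0]
force: [0.7, -0.3, -0.8]
gripper_width: 0.581
gripper_force: 40.0
clock: 8.37
tcp_pos: [545.7, 53.4, 84.7]
ee_rot: [-0.0, 1.0, 0.0, 0.0]
force: [0.4, -0.6, -0.4]
gripper_width: 0.583
gripper_force: 40.0
clock: 8.7
tcp_pos: [545.7, 55.3, 84.5]
ee_rot: [0.0, 1.0, -0.001, -0.0]
force: [0.3, 0.4, -0.8]
gripper_width: 0.584
gripper_force: 40.0
```

```bash
python3 -m inch '{"slide":[[0,-0.28,0],[0,0,0.6],[0,0,0.6],[0,0,0.4],[0,0,0.05],[0,0,0.05],[0,0,0]],"twist":[0,0,0,0,0,0,0],"claw":[0.5,0.5,0.5,0.5,0.5,0.5,0.5]}'
python3 -m inch '{"slide":[[0,0,0.06],[0,0,0],[0,0,0]],"twist":[0,0,0],"claw":[0.5,0.5,0.5]}'
```

```text
clock: 9.28
tcp_pos: [546.2, 61.4, 50.7]
ee_rot: [0.0, 1.0, -0.0, 0.0]
force: [0.5, 0.4, -1.1]
gripper_width: 0.584
gripper_force: 40.0
clock: 9.53
tcp_pos: [546.1, 61.5, 49.7]
ee_rot: [-0.0, 1.0, -0.0, 0.0]
force: [0.2, 1.0, -0.9]
gripper_width: 0.583
gripper_force: 40.0
```

```bash
python3 -m inch '{"slide":[[0,0,0.05],[0,0,0],[0,0,0],[0,0,0],[0,0,0],[0,0,-0.4],[0,0,-0.8],[0,0,-0.9]],"twist":[0,0,0,0,0,0,0,0],"claw":[0.5,0.5,0.74,0.74,0.74,0.74,0.74,0.74]}'
python3 -m inch '{"slide":[[0,0,-1],[0,0,-1],[-0.5,1,0],[-0.5,1,0],[-0.5,1,0],[-0.5,1,0],[-0.5,1,0],[-0.5,1,0]],"twist":[0,0,0,0,0,0,0,0],"claw":[0.74,0.74,0.8,0.9,1,1,1,1]}'
cat > look.py <<'E'
from h import *
import sys
def caps(n='top'):
    im,c=cam(n);cv2.imwrite(f'pics/{sys.argv[1]}.png',im);return im,c
if __name__=='__main__':
    im,c=caps();o=cv2.imread('pics/top0.png')
    d=cv2.absdiff(im,o).max(2)
    print('mat diff px',[(k,int((d[v-12:v+12,u-12:u+12]>40).sum())) for k,(u,v) in dict(blue=(399,193),red=(396,229),silver=(437,230)).items()])
E
python3 look.py t1
```

```text
clock: 10.2
tcp_pos: [545.2, 61.1, 90.4]
ee_rot: [0.001, 1.0, -0.0, -0.001]
force: [0.6, 0.4, -0.4]
gripper_width: 0.742
gripper_force: 0.0
clock: 10.87
tcp_pos: [485.3, -59.4, 131.0]
ee_rot: [-0.0, 1.0, -0.0, 0.0]
force: [0.0, -0.5, 0.2]
gripper_width: 0.997
gripper_force: 0.0
mat diff px [('blue', 240), ('red', 0), ('silver', 0)]
```

```bash
python3 -m inch '{"slide":[[-0.5,1,0],[-0.5,1,0],[-0.5,1,0],[-0.5,1,0],[-0.4,1,0],[-0.1,1,0],[0,1,0],[0,1,0]],"twist":[0,0,0,0,0,0,0,0],"claw":[1,1,1,1,1,1,1,1]}'
python3 -m inch '{"slide":[[0,1,0],[0,0.65,0],[0,0,1],[0,0,1],[0,0,1],[0,0,1],[0,0,0.5],[0,0,0]],"twist":[0,0,0,0,0,0,0,0],"claw":[1,1,1,1,1,1,1,1]}'
```

```text
clock: 11.58
tcp_pos: [435.5, -219.4, 131.1]
ee_rot: [0.0, 1.0, -0.0, 0.0]
force: [0.4, 0.7, -0.1]
gripper_width: 1.004
gripper_force: 0.0
clock: 12.25
tcp_pos: [434.3, -251.2, 38.7]
ee_rot: [-0.0, 1.0, -0.001, -0.002]
force: [0.1, -0.2, -0.4]
gripper_width: 0.998
gripper_force: 0.0
```

Correct x by +2.5, go down, and close.

```bash
python3 -m inch '{"slide":[[0.12,0.05,0.6],[0,0,0.5],[0,0,0],[0,0,0],[0,0,0],[0,0,0],[0,0,0],[0,0,0]],"twist":[0,0,0,0,0,0,0,0],"claw":[1,1,1,0.5,0.5,0.5,0.5,0.5]}'
python3 -m inch '{"slide":[[0,0,0],[0,0,0],[0,0,0],[0,0,-0.5],[0,0,-1],[0,0,-1],[0,0,-0.9],[0,0,0]],"twist":[0,0,0,0,0,0,0,0],"claw":[0.5,0.5,0.5,0.5,0.5,0.5,0.5,0.5]}'
python3 look.py t2
```

```text
clock: 12.92
tcp_pos: [438.4, -252.5, 18.9]
ee_rot: [0.0, 1.0, -0.0, 0.0]
force: [-1.0, 0.1, 0.1]
gripper_width: 0.682
gripper_force: 0.0
clock: 13.58
tcp_pos: [440.2, -253.0, 90.4]
ee_rot: [0.001, 1.0, 0.0, 0.003]
force: [1.2, -0.1, 0.1]
gripper_width: 0.585
gripper_force: 40.0
mat diff px [('blue', 228), ('red', 303), ('silver', 290)]
```

View pics/t2.png

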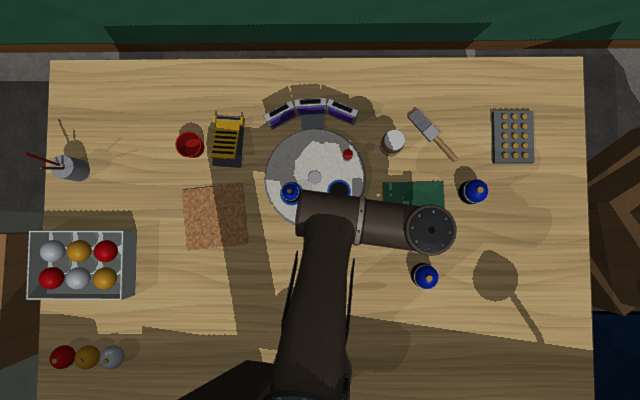

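Blue stands on the left seat at (290,192). I'll carry red to the middle seat.

```bash
python3 -m inch '{"slide":[[0.2,-0.5,0],[0.3,-0.8,0],[0.3,-0.8,0],[0.3,-0.8,0],[0.3,-0.8,0],[0.3,-0.8,0],[0.3,-0.8,0],[0.3,-0.8,0]],"twist":[0,0,0,0,0,0,0,0],"claw":[0.5,0.5,0.5,0.5,0.5,0.5,0.5,0.5]}'
python3 -m inch '{"slide":[[0.3,-0.8,0],[0.3,-0.8,0],[0.3,-0.8,0],[0.3,-0.8,0],[0,-0.8,0],[0,-0.8,0],[0,-0.6,0],[0,-0.4,0]],"twist":[0,0,0,0,0,0,0,0],"claw":[0.5,0.5,0.5,0.5,0.5,0.5,0.5,0.5]}'
python3 -m inch '{"slide":[[0,0,0],[0,0,0],[0,0,0]],"twist":[0,0,0],"claw":[0.5,0.5,0.5]}'
```

```text
clock: 14.3
tcp_pos: [483.7, -129.2, 85.6]
ee_rot: [-0.0, 1.0, -0.0, -0.001]
force: [0.9, 0.1, -0.7]
gripper_width: 0.584
gripper_force: 40.0
clock: 14.97
tcp_pos: [507.8, -13.2, 85.8]
ee_rot: [0.0, 1.0, 0.0, -0.001]
force: [-0.4, -1.0, -1.5]
gripper_width: 0.584
gripper_force: 40.0
clock: 15.22
tcp_pos: [508.1, -14.8, 86.2]
ee_rot: [0.0, 1.0, -0.0, -0.0]
force: [-0.7, 0.2, -0.6]
gripper_width: 0.583
gripper_force: 40.0
```

```bash
python3 -m inch '{"slide":[[0.08,-0.1,0],[0,0,0.6],[0,0,0.6],[0,0,0.4],[0,0,0.1],[0,0,0.1],[0,0,0],[0,0,0]],"twist":[0,0,0,0,0,0,0,0],"claw":[0.5,0.5,0.5,0.5,0.5,0.5,0.5,0.5]}'
python3 -m inch '{"slide":[[0,0,0.03],[0,0,0],[0,0,0],[0,0,0],[0,0,0],[0,0,-0.4],[0,0,-0.8],[0,0,-0.9]],"twist":[0,0,0,0,0,0,0,0],"claw":[0.5,0.72,0.72,0.72,0.72,0.72,0.72,0.72]}'
python3 -m inch '{"slide":[[0,0,-1],[0,0,-1],[-0.2,1,0],[-0.2,1,0],[-0.2,1,0],[-0.2,1,0],[-0.2,1,0],[-0.2,1,0]],"twist":[0,0,0,0,0,0,0,0],"claw":[0.72,0.72,0.8,0.9,1,1,1,1]}'
python3 look.py t3
```

```text
clock: 15.88
tcp_pos: [510.2, -12.6, 50.8]
ee_rot: [-0.0, 1.0, -0.0, 0.0]
force: [0.1, 0.5, -1.0]
gripper_width: 0.581
gripper_force: 40.0
clock: 16.55
tcp_pos: [509.2, -12.8, 91.9]
ee_rot: [0.0, 1.0, -0.0, -0.001]
force: [0.9, 0.1, 0.4]
gripper_width: 0.718
gripper_force: 0.0
clock: 17.22
tcp_pos: [485.6, -133.4, 132.5]
ee_rot: [-0.0, 1.0, -0.0, 0.0]
force: [-0.5, -0.9, 0.8]
gripper_width: 0.995
gripper_force: 0.0
mat diff px [('blue', 232), ('red', 244), ('silver', 0)]
```

```bash
python3 -m inch '{"slide":[[-0.3,1,0],[-0.3,1,0],[-0.3,1,0],[-0.3,1,0],[-0.3,1,0],[-0.3,1,0],[-0.3,1,0],[-0.2,1,0]],"twist":[0,0,0,0,0,0,0,0],"claw":[1,1,1,1,1,1,1,1]}'
python3 -m inch '{"slide":[[0,1,0],[0,1,0],[0,1,0],[0,0.8,0],[0,0,1],[0,0,1],[0,0,1],[0,0,0]],"twist":[0,0,0,0,0,0,0,0],"claw":[1,1,1,1,1,1,1,1]}'
python3 -m inch '{"slide":[[0,0,0],[0,0,0]],"twist":[0,0],"claw":[1,1]}'
```

```text
clock: 17.93
tcp_pos: [439.1, -293.4, 132.4]
ee_rot: [0.0, 1.0, -0.0, 0.0]
force: [0.4, 0.0, -0.3]
gripper_width: 1.0
gripper_force: 0.0
clock: 18.6
tcp_pos: [437.3, -367.4, 68.6]
ee_rot: [-0.001, 1.0, -0.001, -0.003]
force: [-1.3, 0.1, -0.7]
gripper_width: 1.001
gripper_force: 0.0
clock: 18.77
tcp_pos: [440.3, -368.8, 73.0]
ee_rot: [0.0, 1.0, -0.0, 0.0]
force: [1.0, -0.5, 0.2]
gripper_width: 1.003
gripper_force: 0.0
```

```bash
python3 -m inch '{"slide":[[-0.18,0.19,0.5],[0,0,0.8],[0,0,0.8],[0,0,0.5],[0,0,0.2],[0,0,0],[0,0,0],[0,0,0]],"twist":[0,0,0,0,0,0,0,0],"claw":[1,1,1,1,1,1,0.5,0.5]}'
python3 -m inch '{"slide":[[0,0,0],[0,0,0],[0,0,0],[0,0,0],[0,0,0],[0,0,0],[0,0,0],[0,0,0]],"twist":[0,0,0,0,0,0,0,0],"claw":[0.5,0.5,0.5,0.5,0.5,0.5,0.5,0.5]}'
python3 -m inch '{"slide":[[0,0,-0.5],[0,0,-1],[0,0,-1],[0,0,-0.9],[0.2,-0.5,0],[0.3,-0.8,0],[0.3,-0.8,0],[0.3,-0.8,0]],"twist":[0,0,0,0,0,0,0,0],"claw":[0.5,0.5,0.5,0.5,0.5,0.5,0.5,0.5]}'
```

```text
clock: 19.43
tcp_pos: [436.6, -372.6, 16.6]
ee_rot: [0.0, 1.0, -0.0, 0.001]
force: [-0.3, 0.2, 0.5]
gripper_width: 0.907
gripper_force: 0.0
clock: 20.1
tcp_pos: [436.2, -372.4, 16.0]
ee_rot: [0.0, 1.0, -0.0, 0.0]
force: [-1.1, 0.1, 4.2]
gripper_width: 0.581
gripper_force: 40.0
clock: 20.77
tcp_pos: [457.8, -313.3, 83.7]
ee_rot: [-0.0, 1.0, -0.001, -0.0]
force: [0.4, -0.5, -1.0]
gripper_width: 0.581
gripper_force: 40.0
```

```bash
python3 -m inch '{"slide":[[0.35,-0.8,0],[0.35,-0.8,0],[0.35,-0.8,0],[0.35,-0.8,0],[0.35,-0.8,0],[0.35,-0.8,0],[0.35,-0.8,0],[0.35,-0.8,0]],"twist":[0,0,0,0,0,0,0,0],"claw":[0.5,0.5,0.5,0.5,0.5,0.5,0.5,0.5]}'
python3 -m inch '{"slide":[[0.35,-0.8,0],[0.35,-0.8,0],[0.35,-0.8,0],[0.35,-0.8,0],[0.3,-0.8,0],[0.2,-0.6,0],[0,0,0],[0,0,0]],"twist":[0,0,0,0,0,0,0,0],"claw":[0.5,0.5,0.5,0.5,0.5,0.5,0.5,0.5]}'
python3 -m inch '{"slide":[[0,0,0],[0,0,0]],"twist":[0,0],"claw":[0.5,0.5]}'
```

```text
clock: 21.43
tcp_pos: [513.9, -185.1, 83.5]
ee_rot: [-0.0, 1.0, -0.0, -0.0]
force: [-0.3, -0.3, -0.7]
gripper_width: 0.587
gripper_force: 40.0
clock: 22.1
tcp_pos: [551.9, -93.7, 83.5]
ee_rot: [-0.0, 1.0, 0.0, -0.0]
force: [-1.4, -0.2, -0.7]
gripper_width: 0.582
gripper_force: 40.0
clock: 22.27
tcp_pos: [551.7, -94.8, 83.7]
ee_rot: [-0.0, 1.0, -0.001, -0.0]
force: [0.1, 0.2, -1.6]
gripper_width: 0.581
gripper_force: 40.0
```

```bash
python3 -m inch '{"slide":[[0,-0.59,0],[0,0,0.6],[0,0,0.6],[0,0,0.4],[0,0,0.1],[0,0,0.06],[0,0,0],[0,0,0]],"twist":[0,0,0,0,0,0,0,0],"claw":[0.5,0.5,0.5,0.5,0.5,0.5,0.5,0.5]}'
python3 -m inch '{"slide":[[0,0,0],[0,0,0],[0,0,0],[0,0,0],[0,0,-0.4],[0,0,-0.8],[0,0,-0.9],[0,0,-1]],"twist":[0,0,0,0,0,0,0,0],"claw":[0.72,0.72,0.72,0.72,0.72,0.72,0.72,0.72]}'
python3 -m inch '{"slide":[[0,0,-1],[0,0,-1],[0,0,-1],[0,0,-1],[-0.5,0,-0.5],[-1,0,0],[-1,0,0],[0,0,0]],"twist":[0,0,0,0,0,0,0,0],"claw":[0.72,0.72,0.72,0.72,0.72,0.72,0.72,0.72]}'
python3 -m inch '{"slide":[[0,0,0]],"twist":[0],"claw":[0.72]}'
python3 - <<'E'
from h import *
im,c=cam('wrist');cv2.imwrite('pics/w2.png',im);print(*c)
print(proj(c,np.array([656.5,-108,96])),proj(c,np.array([551.4,-83,107])),proj(c,np.array([508.5,-12.7,107])))
E
```

```text
clock: 22.93
tcp_pos: [552.6, -82.6, 49.0]
ee_rot: [0.0, 1.0, -0.0, 0.0]
force: [0.2, -0.1, -1.4]
gripper_width: 0.583
gripper_force: 40.0
clock: 23.6
tcp_pos: [551.8, -82.6, 111.4]
ee_rot: [0.0, 1.0, -0.0, -0.001]
force: [0.4, -0.4, -0.4]
gripper_width: 0.722
gripper_force: 0.0
clock: 24.27
tcp_pos: [498.3, -82.6, 200.8]
ee_rot: [-0.0, 1.0, -0.001, -0.0]
force: [-0.0, -1.3, -1.1]
gripper_width: 0.72
gripper_force: 0.0
clock: 24.35
tcp_pos: [501.0, -82.5, 201.1]
ee_rot: [-0.0, 1.0, -0.0, 0.0]
force: [-0.1, -0.4, -0.2]
gripper_width: 0.719
gripper_force: 0.0
[[339.48363399   0.         315.75204448]
 [  0.         339.48363399 198.42466164]
 [  0.           0.           1.        ]] [[-8.93054360e-04 -9.99999594e-01  1.16155518e-04]
 [-9.67480366e-01  8.93393826e-04  2.52944546e-01]
 [-2.52944547e-01  1.13515047e-04 -9.67480771e-01]] [-81.75244604 459.89383376 490.19719062]
[353.44025834 -23.35423122] [316.80611689 134.44859733] [224.32848791 191.825545  ]
```

View pics/w2.png

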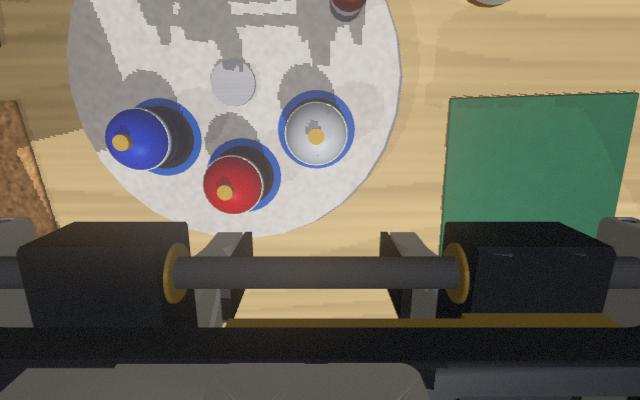

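All three baubles sit centred: caps at (121,143), (224,192) and (316,135), as predicted. The knob is only partly in view at (348,5), so I'll step forward, measure it, and work out the arc steps.

```bash
python3 -m inch '{"slide":[[1,0.2,0],[1,0.2,0],[1,0.2,0],[1,0.2,0],[0,0,0],[0,0,0]],"twist":[0,0,0,0,0,0],"claw":[0.72,0.72,0.72,0.72,0.72,0.72]}'
python3 - <<'E'
from h import *
im,c=cam('wrist');cv2.imwrite('pics/w3.png',im)
print(proj(c,np.array([656.5,-108.5,96])),proj(c,np.array([656.5,-108.5,70])))
p=proj(c,np.array([656.5,-108.5,96])).astype(int);y0,x0=max(p[1]-60,0),p[0]-80
cv2.imwrite('pics/w3c.png',cv2.resize(im[y0:y0+120,x0:x0+160],None,fx=4,fy=4));print(x0,y0)
C=np.array([593.6,-9.]);a=np.radians(-57.7-np.arange(0,181,5))
X=C+118*np.c_[np.cos(a),np.sin(a)];d=np.diff(X,axis=0)/20
print(np.c_[d[:,0],-d[:,1]].round(2).tolist())
E
```

```text
clock: 24.9
tcp_pos: [582.9, -98.8, 199.3]
ee_rot: [0.0, 1.0, -0.001, -0.001]
force: [0.1, -0.2, -0.5]
gripper_width: 0.72
gripper_force: 0.0
[329.21677204 101.18191755] [327.96244011 101.8682622 ]
249 41
[[-0.45, 0.26], [-0.47, 0.22], [-0.48, 0.17], [-0.5, 0.13], [-0.51, 0.09], [-0.51, 0.04], [-0.51, -0.0], [-0.51, -0.05], [-0.51, -0.09], [-0.5, -0.13], [-0.48, -0.18], [-0.47, -0.22], [-0.44, -0.26], [-0.42, -0.3], [-0.39, -0.33], [-0.36, -0.37], [-0.33, -0.4], [-0.29, -0.42], [-0.26, -0.45], [-0.22, -0.47], [-0.17, -0.48], [-0.13, -0.5], [-0.09, -0.51], [-0.04, -0.51], [0.0, -0.51], [0.05, -0.51], [0.09, -0.51], [0.13, -0.5], [0.18, -0.48], [0.22, -0.47], [0.26, -0.44], [0.3, -0.42], [0.33, -0.39], [0.37, -0.36], [0.4, -0.33], [0.42, -0.29]]
```

View pics/w3c.png

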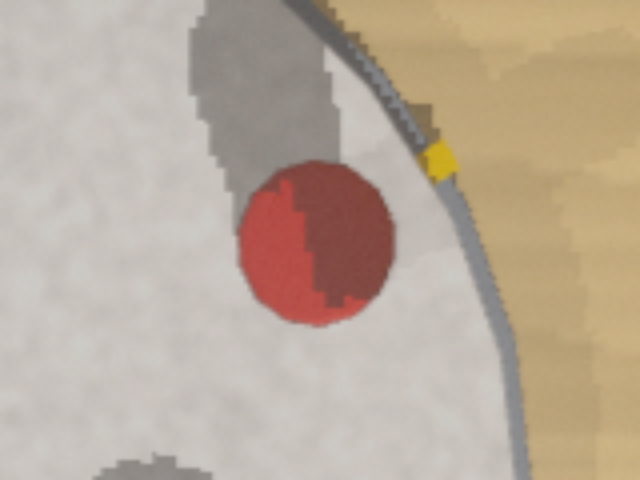

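The knob centre is at (328,102), within 1 px of the prediction. I'll go to it.

```bash
python3 -m inch '{"slide":[[1,0.12,0.5],[1,0.12,1],[1,0.12,1],[0.7,0.12,1],[0,0,0.5],[0,0,0],[0,0,0],[0,0,0]],"twist":[0,0,0,0,0,0,0,0],"claw":[0.72,0.72,0.72,0.72,0.72,0.72,0.72,0.72]}'
```

```text
clock: 25.62
tcp_pos: [656.1, -108.1, 122.0]
ee_rot: [0.0, 1.0, -0.0, 0.001]
force: [1.6, 0.5, -0.7]
gripper_width: 0.721
gripper_force: 0.0
```

```bash
python3 -m inch '{"slide":[[0,0,0.8],[0,0,0.8],[0,0,0.6],[0,0,0.35],[0,0,0],[0,0,0],[0,0,0],[0,0,0]],"twist":[0,0,0,0,0,0,0,0],"claw":[0.72,0.72,0.72,0.72,0.72,0.2,0.2,0.2]}' 30
python3 -m inch '{"slide":[[0,0,0],[0,0,0],[0,0,0],[0,0,0],[0,0,0],[0,0,0],[0,0,0]],"twist":[0,0,0,0,0,0,0],"claw":[0.2,0.2,0.2,0.2,0.2,0.2,0.2]}' 30
```

```text
clock: 26.28
tcp_pos: [656.8, -108.2, 70.6]
ee_rot: [0.0, 1.0, -0.0, 0.001]
force: [-0.4, -0.5, -1.1]
gripper_width: 0.553
gripper_force: 0.0
clock: 26.87
tcp_pos: [656.3, -108.0, 69.9]
ee_rot: [-0.0, 1.0, -0.0, 0.0]
force: [-2.8, 2.6, 3.8]
gripper_width: 0.336
gripper_force: 30.0
```

```bash
python3 -m inch '{"slide":[[0,0,-0.3],[0,0,-0.3],[0,0,-0.3],[0,0,-0.05],[0,0,0],[0,0,0]],"twist":[0,0,0,0,0,0],"claw":[0.2,0.2,0.2,0.2,0.2,0.2]}' 40
```

```text
clock: 27.37
tcp_pos: [655.9, -108.2, 88.1]
ee_rot: [-0.0, 1.0, -0.0, -0.0]
force: [2.7, 0.8, -7.9]
gripper_width: 0.335
gripper_force: 40.0
```

The plunger is up, with the 8 N spring force felt. Now I'll lead the arc.

```bash
python3 -m inch '{"slide":[[-0.22,0.14,0],[-0.23,0.12,0],[-0.35,0.16,0],[-0.36,0.14,0],[-0.48,0.16,0],[-0.5,0.12,0],[-0.51,0.08,0],[-0.51,0.03,0]],"twist":[0,0,0,0,0,0,0,0],"claw":[0.2,0.2,0.2,0.2,0.2,0.2,0.2,0.2]}'
python3 -m inch '{"slide":[[-0.2,0,0],[0,0,0],[0,0,0]],"twist":[0,0,0],"claw":[0.2,0.2,0.2]}'
python3 - <<'E'
from station import bot
import numpy as np
s=bot.get_state();p=s['tcp_pos'][:2]-[593.6,-9.];print(np.hypot(*p),np.degrees(np.arctan2(p[1],p[0])),s['force'],s['ft_torque'])
im=bot.camera('top')['img'];import cv2;cv2.imwrite('pics/t4.png',im[:,:,::-1])
E
```

```text
clock: 28.03
tcp_pos: [595.2, -126.4, 89.1]
ee_rot: [-0.001, 1.0, -0.001, 0.003]
force: [9.1, 3.2, -9.0]
gripper_width: 0.333
gripper_force: 40.0
clock: 28.28
tcp_pos: [589.3, -126.7, 88.6]
ee_rot: [-0.0, 1.0, -0.0, 0.0]
force: [2.3, 4.6, -8.9]
gripper_width: 0.333
gripper_force: 40.0
117.73352513194996 -92.07553922309599 [ 2.31205367  4.55473458 -8.92138193] [ 1.4705453  -1.17869347 -0.45616734]
```

```bash
python3 -m inch '{"slide":[[-0.25,0,0],[-0.35,-0.03,0],[-0.43,-0.08,0],[-0.5,-0.13,0],[-0.48,-0.18,0],[-0.47,-0.22,0],[-0.44,-0.26,0],[-0.42,-0.3,0]],"twist":[0,0,0,0,0,0,0,0],"claw":[0.2,0.2,0.2,0.2,0.2,0.2,0.2,0.2]}'
python3 -m inch '{"slide":[[-0.39,-0.33,0],[-0.36,-0.37,0],[-0.33,-0.4,0],[-0.29,-0.42,0],[-0.2,-0.32,0],[-0.1,-0.18,0],[0,0,0],[0,0,0]],"twist":[0,0,0,0,0,0,0,0],"claw":[0.2,0.2,0.2,0.2,0.2,0.2,0.2,0.2]}'
cat > ang.py <<'E'
from station import bot
import numpy as np
s=bot.get_state();p=s['tcp_pos'][:2]-[593.6,-9.];t=np.degrees(np.arctan2(p[1],p[0]));print(np.hypot(*p),t,s['force'])
t=t-360 if t>0 else t
a=np.radians(np.append(np.arange(t,-237.7,-5),-237.7));X=np.array([593.6,-9.])+118*np.c_[np.cos(a),np.sin(a)];X[0]=s['tcp_pos'][:2];d=np.diff(X,axis=0)/20
print(np.c_[d[:,0],-d[:,1]].round(2).tolist())
E
python3 ang.py
```

```text
clock: 29.0
tcp_pos: [514.9, -107.7, 86.8]
ee_rot: [0.003, 1.0, -0.001, -0.007]
force: [-11.3, -23.6, -8.1]
gripper_width: 0.285
gripper_force: 38.9
clock: 29.67
tcp_pos: [471.8, -68.3, 83.3]
ee_rot: [0.004, 1.0, -0.003, -0.016]
force: [-30.4, -15.8, -4.5]
gripper_width: 0.205
gripper_force: 25.3
135.47850875582705 -154.06021906354215 [-30.35053298 -15.76153245  -4.45484962]
[[0.58, -0.85], [-0.16, -0.49], [-0.12, -0.5], [-0.08, -0.51], [-0.03, -0.51], [0.01, -0.51], [0.06, -0.51], [0.1, -0.5], [0.15, -0.49], [0.19, -0.48], [0.23, -0.46], [0.27, -0.44], [0.31, -0.41], [0.34, -0.39], [0.37, -0.35], [0.4, -0.32], [0.31, -0.21]]
```

The knob slipped: the width has fallen and there's a side force. I'll look.

```bash
python3 -m inch '{"slide":[[0,0,0],[0,0,0],[0,0,0],[0,0,0],[0,0,-0.5],[0,0,-1],[0,0,-1],[0,0,-1]],"twist":[0,0,0,0,0,0,0,0],"claw":[0.7,0.7,0.7,0.7,0.7,0.7,0.7,0.7]}'
python3 -m inch '{"slide":[[-0.5,0,-1],[-0.5,0,-1],[-0.5,0,-0.5],[0,0,0],[0,0,0]],"twist":[0,0,0,0,0],"claw":[0.7,0.7,0.7,0.7,0.7]}'
python3 - <<'E'
from h import *
im,c=cam('wrist');cv2.imwrite('pics/w4.png',im);np.save('w4.npy',np.array([c[0],c[1],np.tile(c[2],(3,1))]))
E
```

```text
clock: 30.33
tcp_pos: [488.9, -63.5, 160.1]
ee_rot: [0.001, 1.0, -0.0, -0.0]
force: [0.9, 0.1, 0.6]
gripper_width: 0.686
gripper_force: 0.0
clock: 30.75
tcp_pos: [459.3, -62.9, 210.0]
ee_rot: [-0.0, 1.0, -0.0, 0.001]
force: [0.9, 1.2, -0.5]
gripper_width: 0.7
gripper_force: 0.0
```

View pics/w4.png

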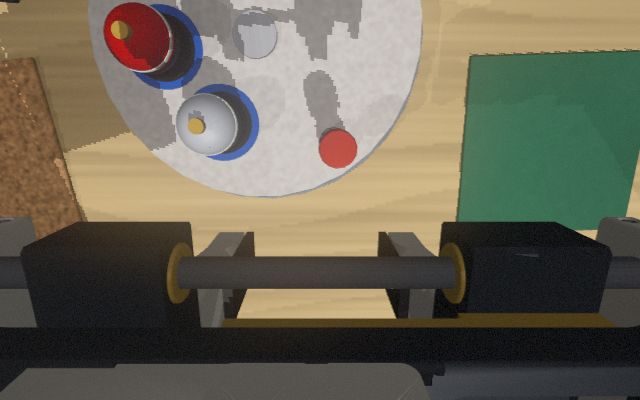

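The baubles are still in place and the disc has turned part of the way. The knob top is at (338,148), riding at about 109 mm. I'll measure the knob's angle and the wrist joint.

Run:
```python
from h import *
from station import bot
a=np.load('w4.npy');c=(a[0],a[1],a[2][0])
X=plane(c,(338,147.5),109);p=X[:2]-[593.6,-9];print(X,np.hypot(*p),np.degrees(np.arctan2(p[1],p[0])))
for q in((197,126),(121,30)):print(plane(c,q,107))
s=bot.get_state();print(s['joint_positions'],s['tcp_pos'])
```

```text
[499.67228631 -79.41991631 109.        ] 117.39412255755892 -143.14020290883113
[515.53219408  26.38758302 107.        ]
[581.40460796  73.82822881 107.        ]
[ 2.91075243e-01  1.60340869e-02 -4.62066389e-01  5.75462763e-04
 -1.09162152e+00  1.27915521e+00] [459.07874837 -62.89094638 209.08059833]
```

```bash
python3 -m inch '{"slide":[[0.7,0.3,0],[0.7,0.3,0],[0.6,0.25,0],[0,0,0],[0,0,0],[0,0,0],[0,0,0],[0,0,0]],"twist":[-1,-1,-1,-1,-1,-1,-1,-1],"claw":[0.7,0.7,0.7,0.7,0.7,0.7,0.7,0.7]}'
python3 -m inch '{"slide":[[0,0,1],[0,0,1],[0,0,1],[0,0,0],[0,0,0],[0,0,0]],"twist":[-1,-0.25,0,0,0,0],"claw":[0.7,0.7,0.7,0.7,0.7,0.7]}'
cat > st.py <<'E'
from station import bot
import numpy as np,sys
s=bot.get_state();q=s['ee_rot'];h=np.degrees(2*np.arctan2(q[2],q[1]))
p=s['tcp_pos'][:2]-[593.6,-9.];print('pos',s['tcp_pos'].round(1),'head %.1f j6 %.2f'%(h,s['joint_positions'][5]),'r %.1f ang %.1f'%(np.hypot(*p),np.degrees(np.arctan2(p[1],p[0]))),'F',s['force'].round(1),'w',round(s['gripper_width'],3))
if len(sys.argv)>2:
    t=np.array([float(v) for v in sys.argv[1:3]])-s['tcp_pos'][:2];r=np.radians(h);x=np.array([np.cos(r),np.sin(r)]);y=np.array([np.sin(r),-np.cos(r)])
    print('units to target tx,ty',(t@x/20).round(2),(t@y/20).round(2))
E
python3 st.py 499.2 -79.8
```

```text
clock: 31.47
tcp_pos: [499.8, -77.3, 207.4]
ee_rot: [0.0, 0.961, 0.277, -0.001]
force: [0.8, 0.1, -1.2]
gripper_width: 0.7
gripper_force: 0.0
clock: 31.97
tcp_pos: [500.4, -77.2, 149.0]
ee_rot: [0.0, 0.948, 0.317, -0.0]
force: [0.5, 0.2, 0.4]
gripper_width: 0.704
gripper_force: 0.0
pos [500.4 -77.2 149. ] head 37.0 j6 1.98 r 115.4 ang -143.8 F [0.5 0.2 0.4] w 0.704
units to target tx,ty -0.13 0.07
```

```bash
python3 -m inch '{"slide":[[-0.13,0.07,0.5],[0,0,1],[0,0,1],[0,0,0.6],[0,0,0.25],[0,0,0],[0,0,0],[0,0,0]],"twist":[0,0,0,0,0,0,0,0],"claw":[0.7,0.7,0.7,0.7,0.7,0.7,0.2,0.2]}' 50
python3 -m inch '{"slide":[[0,0,0],[0,0,0],[0,0,0],[0,0,0],[0,0,0],[0,0,0],[0,0,-0.15],[0,0,-0.15]],"twist":[0,0,0,0,0,0,0,0],"claw":[0.2,0.2,0.2,0.2,0.2,0.2,0.2,0.2]}' 50
python3 -m inch '{"slide":[[0,0,0],[0,0,0]],"twist":[0,0],"claw":[0.2,0.2]}'; python3 st.py
```

```text
clock: 32.63
tcp_pos: [499.4, -79.6, 82.6]
ee_rot: [0.0, 0.948, 0.317, 0.001]
force: [-0.1, 0.2, 0.9]
gripper_width: 0.606
gripper_force: 0.0
clock: 33.3
tcp_pos: [498.5, -79.5, 87.1]
ee_rot: [-0.0, 0.948, 0.317, -0.0]
force: [4.1, 0.2, -8.5]
gripper_width: 0.334
gripper_force: 50.0
clock: 33.47
tcp_pos: [498.5, -79.5, 87.3]
ee_rot: [-0.0, 0.948, 0.317, 0.0]
force: [3.2, 2.0, -7.1]
gripper_width: 0.334
gripper_force: 50.0
pos [498.5 -79.5  87.3] head 36.9 j6 1.98 r 118.3 ang -143.4 F [ 3.2  2.  -7.1] w 0.334
```

```bash
python3 -m inch '{"slide":[[0,-0.2,0],[0,-0.21,0],[0.01,-0.31,0],[0.01,-0.31,0],[0.01,-0.41,0],[0.02,-0.41,0],[0.01,-0.41,0],[0.02,-0.41,0]],"twist":[0.5,0.5,0.75,0.75,1,1,1,1],"claw":[0.2,0.2,0.2,0.2,0.2,0.2,0.2,0.2]}'
python3 st.py
python3 -m inch '{"slide":[[0.01,-0.41,0],[0.01,-0.31,0],[0.01,-0.21,0],[0,0,0]],"twist":[1,0.75,0.5,0],"claw":[0.2,0.2,0.2,0.2]}'
python3 st.py
```

```text
clock: 34.13
tcp_pos: [477.0, -31.1, 87.4]
ee_rot: [0.0, 0.996, 0.094, 0.0]
force: [3.7, -0.1, -9.1]
gripper_width: 0.334
gripper_force: 50.0
pos [477.  -31.1  87.4] head 10.8 j6 1.41 r 118.7 ang -169.3 F [ 3.7 -0.1 -9.1] w 0.334
clock: 34.47
tcp_pos: [474.9, -12.5, 87.3]
ee_rot: [0.0, 1.0, 0.017, -0.0]
force: [3.2, -0.5, -7.2]
gripper_width: 0.328
gripper_force: 50.0
pos [474.9 -12.5  87.3] head 1.9 j6 1.21 r 118.8 ang -178.3 F [ 3.2 -0.5 -7.2] w 0.328
```

```bash
python3 -m inch '{"slide":[[0.02,-0.21,0],[0.02,-0.31,0],[0.02,-0.41,0],[0.02,-0.41,0],[0.02,-0.41,0],[0.02,-0.41,0],[0.02,-0.41,0],[0.02,-0.41,0]],"twist":[0.5,0.75,1,1,1,1,1,1],"claw":[0.2,0.2,0.2,0.2,0.2,0.2,0.2,0.2]}'
python3 -m inch '{"slide":[[0.01,-0.41,0],[0.01,-0.41,0],[0.01,-0.41,0],[0.02,-0.41,0],[0.01,-0.31,0],[0.01,-0.31,0],[0.01,-0.21,0],[0,0,0]],"twist":[1,1,1,1,0.75,0.75,0.5,0],"claw":[0.2,0.2,0.2,0.2,0.2,0.2,0.2,0.2]}'
python3 st.py
```

```text
clock: 35.13
tcp_pos: [487.4, 44.2, 86.7]
ee_rot: [0.001, 0.972, -0.235, -0.001]
force: [-1.4, 1.5, -8.1]
gripper_width: 0.332
gripper_force: 50.0
clock: 35.8
tcp_pos: [518.7, 82.7, 86.3]
ee_rot: [0.001, 0.902, -0.432, -0.001]
force: [-2.9, 4.1, -7.4]
gripper_width: 0.333
gripper_force: 50.0
pos [518.7  82.7  86.3] head -51.1 j6 0.15 r 118.4 ang 129.2 F [-2.9  4.1 -7.4] w 0.333
```

```bash
python3 -m inch '{"slide":[[0.01,-0.3,0],[0.01,-0.25,0],[0,-0.15,0],[0,0,0],[0,0,0],[0,0,0]],"twist":[0.75,0.6,0.4,0,0,0],"claw":[0.2,0.2,0.2,0.2,0.2,0.2]}'
python3 st.py
```

```text
clock: 36.3
tcp_pos: [529.9, 90.7, 86.4]
ee_rot: [0.001, 0.875, -0.485, -0.001]
force: [-2.4, 5.7, -7.5]
gripper_width: 0.332
gripper_force: 50.0
pos [529.9  90.7  86.4] head -58.0 j6 0.03 r 118.3 ang 122.6 F [-2.4  5.7 -7.5] w 0.332
```

```bash
python3 -m inch '{"slide":[[0,0,0.2],[0,0,0.2],[0,0,0.2],[0,0,0.2],[0,0,0.05],[0,0,0],[0,0,0]],"twist":[0,0,0,0,0,0,0],"claw":[0.2,0.2,0.2,0.2,0.2,0.2,0.2]}'
python3 st.py
```

```text
clock: 36.88
tcp_pos: [529.9, 90.7, 69.8]
ee_rot: [0.001, 0.875, -0.485, -0.001]
force: [-5.0, 5.2, -4.7]
gripper_width: 0.332
gripper_force: 50.0
pos [529.9  90.7  69.8] head -58.0 j6 0.03 r 118.3 ang 122.6 F [-5.   5.2 -4.7] w 0.332
```

```bash
python3 -m inch '{"slide":[[0,0,0],[0,0,0],[0,0,0],[0,0,-0.5],[0,0,-1],[0,0,-1],[0,0,-1],[0,0,-1]],"twist":[0,0,0,0,0,0,0,0],"claw":[0.6,0.6,0.6,0.6,0.6,0.6,0.6,0.6]}'
python3 -m inch '{"slide":[[0,0,-1],[-0.3,-0.5,0],[-0.3,-0.5,0],[-0.3,-0.5,0],[0,0,0],[0,0,0],[0,0,0],[0,0,0]],"twist":[-1,-1,-1,-1,-1,-1,-1,-1],"claw":[0.6,0.4,0.2,0,0,0,0,0]}'
python3 -m inch '{"slide":[[0,0,0],[0,0,0],[0,0,0],[0,0,0],[0,0,0],[0,0,0],[0,0,0]],"twist":[-1,-1,-1,-1,-1,-1,-0.5],"claw":[0,0,0,0,0,0,0]}'
python3 st.py 600 267
python3 - <<'E'
from h import *
im,c=cam('scene');cv2.imwrite('pics/s5.png',im)
a=cv2.resize(im[155:305,215:475],None,fx=3,fy=3,interpolation=cv2.INTER_CUBIC);cv2.imwrite('pics/s5c.png',a)
k=lambda z:proj(c,np.array([530.5,90.7,z]));o=lambda p:(p-[215,155])*3
print('knob top home',o(k(96)),'riding',o(k(109)))
E
```

```text
clock: 37.55
tcp_pos: [531.6, 90.4, 162.6]
ee_rot: [-0.0, 0.875, -0.485, 0.0]
force: [0.7, 0.4, -0.2]
gripper_width: 0.598
gripper_force: 0.0
clock: 38.22
tcp_pos: [543.0, 123.5, 181.7]
ee_rot: [-0.0, 0.975, -0.223, 0.0]
force: [0.1, -0.2, 0.9]
gripper_width: 0.132
gripper_force: 0.0
clock: 38.8
tcp_pos: [543.0, 123.4, 181.7]
ee_rot: [-0.0, 1.0, 0.002, 0.0]
force: [0.2, 0.4, -0.2]
gripper_width: 0.005
gripper_force: 0.0
pos [543.  123.4 181.7] head 0.2 j6 1.00 r 141.7 ang 110.9 F [ 0.2  0.4 -0.2] w 0.005
units to target tx,ty 2.87 -7.17
knob top home [471.3751912  143.29523676] riding [472.54030291 137.08445384]
```

View pics/s5c.png

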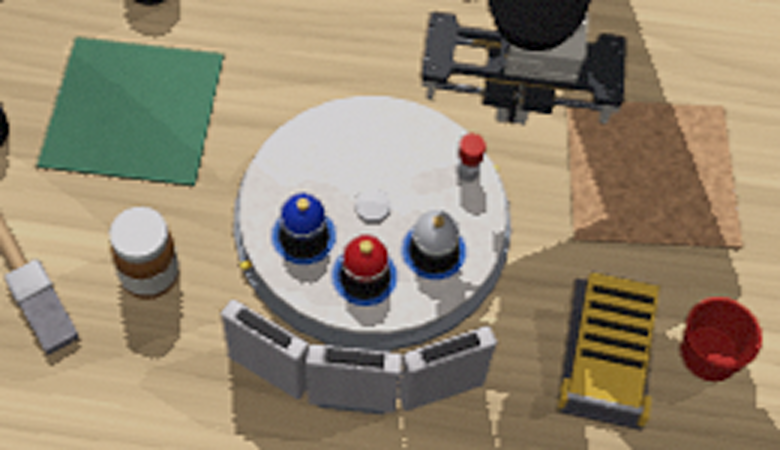

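The knob top is at about (471,142), which matches the home prediction (471,143), and all baubles stand at the lamp. Next I'll check the pedal with the wrist camera.

```bash
python3 -m inch '{"slide":[[0.35,-0.9,0],[0.35,-0.9,0],[0.35,-0.9,0],[0.35,-0.9,0],[0.35,-0.9,0],[0.35,-0.9,0],[0.35,-0.9,0],[0.35,-0.9,0]],"twist":[0,0,0,0,0,0,0,0],"claw":[0,0,0,0,0,0,0,0]}'
python3 -m inch '{"slide":[[0,0,0],[0,0,0]],"twist":[0,0],"claw":[0,0]}'
python3 - <<'E'
from h import *
im,c=cam('wrist');cv2.imwrite('pics/w5.png',im);np.save('w5.npy',np.array([c[0],c[1],np.tile(c[2],(3,1))]))
print(proj(c,np.array([673,266,58.])))
E
python3 st.py 673 266
```

```text
clock: 39.52
tcp_pos: [599.6, 269.8, 180.8]
ee_rot: [0.0, 1.0, -0.001, 0.0]
force: [0.0, -0.1, -0.5]
gripper_width: 0.005
gripper_force: 0.0
clock: 39.68
tcp_pos: [599.2, 269.4, 180.1]
ee_rot: [0.0, 1.0, 0.0, -0.0]
force: [-0.8, -0.2, 0.1]
gripper_width: 0.005
gripper_force: 0.0
[320.34214322 101.77684752]
pos [598.9 268.5 180.2] head -0.0 j6 0.85 r 277.6 ang 88.9 F [-0.3 -0.  -0.4] w 0.007
units to target tx,ty 3.7 0.13
```

View pics/w5.png

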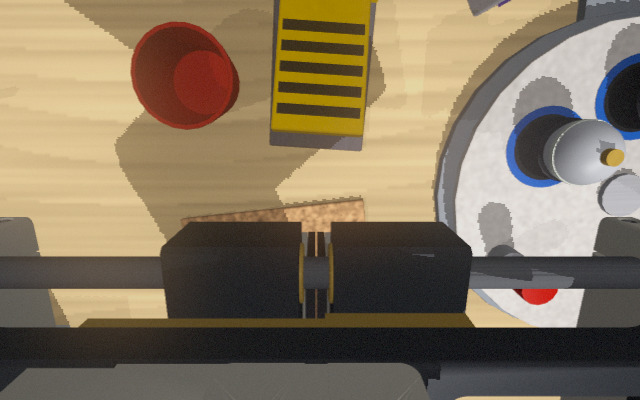

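The pedal's near edge is at (270,130)–(362,137), so the pad is at about (319,102), matching the computed (673,267). I'll press.

```bash
python3 -m inch '{"slide":[[0.9,0,0],[1,0,0.5],[1,0.08,1],[0.8,0,1],[0,0,1],[0,0,1],[0,0,0.8],[0,0,0]],"twist":[0,0,0,0,0,0,0,0],"claw":[0,0,0,0,0,0,0,0]}'
python3 -m inch '{"slide":[[0,0,0],[0,0,0]],"twist":[0,0],"claw":[0,0]}'
python3 st.py 673 267
```

```text
clock: 40.4
tcp_pos: [670.8, 264.3, 70.5]
ee_rot: [0.002, 1.0, -0.001, -0.003]
force: [0.1, -0.3, -0.8]
gripper_width: 0.005
gripper_force: 0.0
clock: 40.57
tcp_pos: [673.6, 266.1, 76.1]
ee_rot: [-0.0, 1.0, -0.0, 0.001]
force: [0.3, 0.3, -0.2]
gripper_width: 0.005
gripper_force: 0.0
pos [673.6 266.1  76.1] head -0.0 j6 0.93 r 286.5 ang 73.8 F [ 0.3  0.3 -0.2] w 0.005
units to target tx,ty -0.03 -0.04
```

Now down from 76 to about 26 in small steps.

```bash
python3 -m inch '{"slide":[[0,0,0.5],[0,0,0.4],[0,0,0.4],[0,0,0.4],[0,0,0.4],[0,0,0.2],[0,0,0],[0,0,0]],"twist":[0,0,0,0,0,0,0,0],"claw":[0,0,0,0,0,0,0,0]}'
python3 -m inch '{"slide":[[0,0,0.1],[0,0,0.05],[0,0,0]],"twist":[0,0,0],"claw":[0,0,0]}'
```

```text
clock: 41.23
tcp_pos: [671.7, 266.4, 29.3]
ee_rot: [0.0, 1.0, -0.0, -0.001]
force: [-8.6, 0.9, 12.5]
gripper_width: 0.005
gripper_force: 6.2
clock: 41.48
tcp_pos: [671.6, 266.3, 27.3]
ee_rot: [0.0, 1.0, -0.0, -0.001]
force: [-10.6, 0.9, 15.5]
gripper_width: 0.004
gripper_force: 7.6
```

```bash
python3 -m inch '{"slide":[[0,0,0.07],[0,0,0],[0,0,0]],"twist":[0,0,0],"claw":[0,0,0]}'
python3 -m inch '{"slide":[[0,0,0.07],[0,0,0],[0,0,0]],"twist":[0,0,0],"claw":[0,0,0]}'
```

```text
clock: 41.73
tcp_pos: [671.7, 266.3, 27.0]
ee_rot: [-0.0, 1.0, 0.0, -0.0]
force: [-13.7, 1.0, 22.8]
gripper_width: 0.009
gripper_force: 11.5
clock: 41.98
tcp_pos: [671.7, 266.4, 26.9]
ee_rot: [-0.0, 1.0, 0.0, -0.0]
force: [-17.2, -0.2, 30.0]
gripper_width: 0.004
gripper_force: 15.1
```

At the stop (the force climbs, z stays at 27). I'll hold for about a second, then let it up.

```bash
python3 -m inch '{"slide":[[0,0,0],[0,0,0],[0,0,0],[0,0,0],[0,0,0],[0,0,0],[0,0,0],[0,0,0]],"twist":[0,0,0,0,0,0,0,0],"claw":[0,0,0,0,0,0,0,0]}'
python3 -m inch '{"slide":[[0,0,0],[0,0,-0.4],[0,0,-0.4],[0,0,-0.4],[0,0,-0.4],[0,0,-0.6],[0,0,-1],[0,0,-1]],"twist":[0,0,0,0,0,0,0,0],"claw":[0,0,0,0,0,0,0,0]}'
python3 -m inch '{"slide":[[0,0,-1],[0,0,-1],[0,0,-1],[0,0,0],[0,0,0]],"twist":[0,0,0,0,0],"claw":[0,0,0,0,0]}'
python3 - <<'E'
from h import *
im,c=cam('scene');cv2.imwrite('pics/s6.png',im)
o=cv2.imread('pics/s5.png');d=cv2.absdiff(im,o).max(2)>40
print('pedal diff',d[240:300,400:440].sum(),'disc/jar diff',d[200:255,240:385].sum())
E
python3 st.py 530.5 90.7
```

```text
clock: 42.65
tcp_pos: [671.7, 266.4, 26.9]
ee_rot: [-0.0, 1.0, 0.0, -0.0]
force: [-16.7, -0.8, 29.6]
gripper_width: 0.004
gripper_force: 15.0
clock: 43.32
tcp_pos: [671.8, 265.6, 106.4]
ee_rot: [0.001, 1.0, -0.0, -0.001]
force: [0.3, 0.0, 0.7]
gripper_width: 0.003
gripper_force: 0.0
clock: 43.73
tcp_pos: [673.0, 266.4, 168.0]
ee_rot: [-0.001, 1.0, -0.0, 0.001]
force: [-0.7, -0.5, 0.5]
gripper_width: 0.005
gripper_force: 0.0
pedal diff 706 disc/jar diff 132
pos [672.4 266.  166.6] head -0.1 j6 0.93 r 286.1 ang 74.0 F [ 0.9 -0.2 -0.3] w 0.006
units to target tx,ty -7.09 8.77
```

Held at the stop for over a second, and the pedal is released. Back to the knob.

```bash
python3 -m inch '{"slide":[[-0.71,0.88,0],[-0.71,0.88,0],[-0.71,0.88,0],[-0.71,0.88,0],[-0.71,0.88,0],[-0.71,0.88,0],[-0.71,0.88,0],[-0.71,0.88,0]],"twist":[0,0,0,0,0,0,0,0],"claw":[0.6,0.6,0.6,0.6,0.6,0.6,0.6,0.6]}'
python3 -m inch '{"slide":[[-0.71,0.88,0],[-0.71,0.88,0],[0,0,0],[0,0,0],[0,0,0],[0,0,0],[0,0,0],[0,0,0]],"twist":[0,0,1,1,1,1,1,1],"claw":[0.6,0.6,0.6,0.6,0.6,0.6,0.6,0.6]}'
python3 -m inch '{"slide":[[0,0,0],[0,0,0],[0,0,0],[0,0,0],[0,0,0],[0,0,0],[0,0,0],[0,0,0]],"twist":[1,1,1,1,1,1,1,1],"claw":[0.6,0.6,0.6,0.6,0.6,0.6,0.6,0.6]}'
python3 -m inch '{"slide":[[0,0,0],[0,0,0],[0,0,0],[0,0,0],[0,0,0],[0,0,0],[0,0,0],[0,0,0]],"twist":[1,1,1,1,1,1,1,1],"claw":[0.6,0.6,0.6,0.6,0.6,0.6,0.6,0.6]}'
python3 -m inch '{"slide":[[0,0,0],[0,0,0],[0,0,0],[0,0,0]],"twist":[1,1,0.4,0],"claw":[0.6,0.6,0.6,0.6]}'
python3 st.py 530.3 90.6
```

```text
clock: 44.45
tcp_pos: [557.4, 124.1, 165.2]
ee_rot: [0.001, 1.0, -0.0, -0.001]
force: [0.2, -0.5, 0.8]
gripper_width: 0.548
gripper_force: 0.0
clock: 45.12
tcp_pos: [529.7, 89.7, 165.3]
ee_rot: [0.001, 0.978, -0.21, -0.001]
force: [-0.2, 1.0, 0.1]
gripper_width: 0.597
gripper_force: 0.0
clock: 45.78
tcp_pos: [529.8, 89.8, 165.3]
ee_rot: [0.001, 0.882, -0.471, -0.001]
force: [0.2, -0.8, -0.3]
gripper_width: 0.598
gripper_force: 0.0
clock: 46.45
tcp_pos: [529.8, 89.8, 165.3]
ee_rot: [0.001, 0.718, -0.696, -0.001]
force: [0.5, -0.1, -0.7]
gripper_width: 0.601
gripper_force: 0.0
clock: 46.78
tcp_pos: [529.8, 89.8, 165.4]
ee_rot: [-0.001, -0.658, 0.753, 0.0]
force: [-0.4, -0.4, -0.8]
gripper_width: 0.603
gripper_force: 0.0
pos [529.8  89.8 165.4] head 262.3 j6 -0.67 r 117.6 ang 122.9 F [-0.4 -0.4 -0.8] w 0.603
units to target tx,ty -0.04 -0.02
```

```bash
python3 -m inch '{"slide":[[-0.04,-0.02,0.8],[0,0,1],[0,0,1],[0,0,1],[0,0,0.6],[0,0,0.35],[0,0,0],[0,0,0]],"twist":[0,0,0,0,0,0,0,0],"claw":[0.6,0.6,0.6,0.6,0.6,0.6,0.6,0.6]}' 50
python3 -m inch '{"slide":[[0,0,0],[0,0,0],[0,0,0],[0,0,0],[0,0,0],[0,0,0],[0,0,0],[0,0,0]],"twist":[0,0,0,0,0,0,0,0],"claw":[0.2,0.2,0.2,0.2,0.2,0.2,0.2,0.2]}' 50
python3 -m inch '{"slide":[[0,0,-0.3],[0,0,-0.3],[0,0,-0.3],[0,0,-0.05],[0,0,0],[0,0,0]],"twist":[0,0,0,0,0,0],"claw":[0.2,0.2,0.2,0.2,0.2,0.2]}'; python3 st.py
```

```text
clock: 47.45
tcp_pos: [531.2, 90.8, 71.5]
ee_rot: [-0.001, -0.659, 0.752, 0.0]
force: [0.9, -0.6, -0.7]
gripper_width: 0.602
gripper_force: 0.0
clock: 48.12
tcp_pos: [529.7, 91.0, 72.2]
ee_rot: [-0.001, -0.658, 0.753, 0.001]
force: [-8.2, 3.7, 8.4]
gripper_width: 0.33
gripper_force: 50.0
clock: 48.62
tcp_pos: [529.6, 91.0, 89.8]
ee_rot: [-0.001, -0.658, 0.753, 0.001]
force: [-2.8, 3.2, -8.4]
gripper_width: 0.334
gripper_force: 50.0
pos [529.6  91.   89.8] head 262.3 j6 -0.67 r 118.7 ang 122.6 F [-2.8  3.2 -8.4] w 0.334
```

Lifted. Arc back, counter-clockwise.

```bash
python3 -m inch '{"slide":[[0.14,0.15,0],[0.14,0.15,0],[0.21,0.23,0],[0.21,0.23,0],[0.28,0.31,0],[0.28,0.31,0],[0.28,0.31,0],[0.28,0.31,0]],"twist":[-0.5,-0.5,-0.75,-0.75,-1,-1,-1,-1],"claw":[0.2,0.2,0.2,0.2,0.2,0.2,0.2,0.2]}'
python3 st.py
python3 -m inch '{"slide":[[0.28,0.31,0],[0.28,0.31,0],[0.28,0.31,0],[0.28,0.31,0],[0.28,0.31,0],[0.21,0.23,0],[0.14,0.15,0],[0,0,0]],"twist":[-1,-1,-1,-1,-1,-0.75,-0.5,0],"claw":[0.2,0.2,0.2,0.2,0.2,0.2,0.2,0.2]}'
python3 st.py
```

```text
clock: 49.28
tcp_pos: [491.6, 52.2, 89.6]
ee_rot: [0.001, 0.812, -0.584, -0.002]
force: [-4.4, 4.8, -8.8]
gripper_width: 0.33
gripper_force: 50.0
pos [491.6  52.2  89.6] head -71.5 j6 -0.18 r 118.9 ang 149.0 F [-4.4  4.8 -8.8] w 0.33
clock: 49.95
tcp_pos: [475.2, 2.7, 89.8]
ee_rot: [0.001, 0.918, -0.395, -0.002]
force: [-5.6, 5.5, -9.2]
gripper_width: 0.327
gripper_force: 50.0
pos [475.2   2.7  89.8] head -46.6 j6 0.34 r 119.0 ang 174.3 F [-5.6  5.5 -9.2] w 0.327
```

```bash
python3 -m inch '{"slide":[[0.16,0.14,0],[0.22,0.21,0],[0.29,0.3,0],[0.28,0.3,0],[0.28,0.31,0],[0.28,0.31,0],[0.28,0.31,0],[0.28,0.31,0]],"twist":[-0.5,-0.75,-1,-1,-1,-1,-1,-1],"claw":[0.2,0.2,0.2,0.2,0.2,0.2,0.2,0.2]}'
python3 -m inch '{"slide":[[0.28,0.31,0],[0.28,0.31,0],[0.28,0.31,0],[0.28,0.31,0],[0.28,0.31,0],[0.21,0.23,0],[0.14,0.15,0],[0,0,0]],"twist":[-1,-1,-1,-1,-1,-0.75,-0.5,0],"claw":[0.2,0.2,0.2,0.2,0.2,0.2,0.2,0.2]}'
python3 st.py
```

```text
clock: 50.62
tcp_pos: [484.5, -55.9, 89.6]
ee_rot: [0.0, 0.988, -0.152, -0.002]
force: [-4.4, 5.0, -8.0]
gripper_width: 0.332
gripper_force: 50.0
clock: 51.28
tcp_pos: [515.2, -97.9, 89.5]
ee_rot: [-0.0, 0.998, 0.065, -0.002]
force: [-3.9, 6.8, -7.8]
gripper_width: 0.332
gripper_force: 50.0
pos [515.2 -97.9  89.5] head 7.4 j6 1.52 r 118.5 ang -131.4 F [-3.9  6.8 -7.8] w 0.332
```

```bash
python3 -m inch '{"slide":[[0.14,0.15,0],[0.22,0.22,0],[0.28,0.3,0],[0.28,0.3,0],[0.28,0.31,0],[0.28,0.31,0],[0.28,0.31,0],[0.28,0.31,0]],"twist":[-0.5,-0.75,-1,-1,-1,-1,-1,-1],"claw":[0.2,0.2,0.2,0.2,0.2,0.2,0.2,0.2]}'
python3 -m inch '{"slide":[[0.28,0.31,0],[0.28,0.31,0],[0.28,0.31,0],[0.28,0.31,0],[0.28,0.31,0],[0.28,0.31,0],[0.28,0.31,0],[0.28,0.31,0]],"twist":[-1,-1,-1,-1,-1,-1,-1,-1],"claw":[0.2,0.2,0.2,0.2,0.2,0.2,0.2,0.2]}'
python3 -m inch '{"slide":[[0.21,0.23,0],[0.14,0.15,0],[0,0,0],[0,0,0]],"twist":[-0.75,-0.5,0,0],"claw":[0.2,0.2,0.2,0.2]}'
python3 st.py 656.7 -108.7
```

```text
clock: 51.95
tcp_pos: [567.7, -124.2, 89.2]
ee_rot: [-0.001, 0.95, 0.313, -0.002]
force: [-5.4, 9.5, -8.6]
gripper_width: 0.33
gripper_force: 50.0
clock: 52.62
tcp_pos: [632.0, -120.2, 88.1]
ee_rot: [-0.003, 0.827, 0.562, -0.003]
force: [-9.0, 12.1, -8.4]
gripper_width: 0.332
gripper_force: 50.0
clock: 52.95
tcp_pos: [641.4, -116.4, 87.9]
ee_rot: [-0.003, 0.802, 0.597, -0.003]
force: [-9.6, 10.1, -7.3]
gripper_width: 0.332
gripper_force: 50.0
pos [ 641.4 -116.4   87.9] head 73.3 j6 2.73 r 117.5 ang -66.0 F [-9.6 10.1 -7.3] w 0.332
units to target tx,ty 0.59 0.62
```

```bash
python3 -m inch '{"slide":[[0.2,0.23,0],[0.2,0.21,0],[0.17,0.17,0],[0,0,0],[0,0,0],[0,0,0]],"twist":[-0.6,-0.6,-0.3,0,0,0],"claw":[0.2,0.2,0.2,0.2,0.2,0.2]}'
python3 st.py 656.7 -108.7
```

```text
clock: 53.45
tcp_pos: [655.0, -109.3, 87.7]
ee_rot: [-0.004, 0.77, 0.638, -0.004]
force: [-10.6, 7.1, -8.2]
gripper_width: 0.331
gripper_force: 50.0
pos [ 655.  -109.3   87.7] head 79.3 j6 2.83 r 117.6 ang -58.5 F [-10.6   7.1  -8.2] w 0.331
units to target tx,ty 0.04 0.08
```

```bash
python3 -m inch '{"slide":[[0.04,0.08,0],[0,0,0.2],[0,0,0.2],[0,0,0.2],[0,0,0.2],[0,0,0.05],[0,0,0],[0,0,0]],"twist":[0,0,0,0,0,0,0,0],"claw":[0.2,0.2,0.2,0.2,0.2,0.2,0.2,0.2]}'
python3 st.py 656.7 -108.7
```

```text
clock: 54.12
tcp_pos: [657.4, -108.3, 72.3]
ee_rot: [-0.003, 0.77, 0.638, -0.003]
force: [-13.1, 10.5, 0.1]
gripper_width: 0.328
gripper_force: 50.0
pos [ 657.4 -108.3   72.3] head 79.3 j6 2.83 r 118.0 ang -57.3 F [-13.1  10.5   0.1] w 0.328
units to target tx,ty -0.03 -0.03
```

```bash
python3 -m inch '{"slide":[[0,0,0],[0,0,0],[0,0,0],[0,0,0],[0,0,-0.6],[0,0,-1],[0,0,-1],[0,0,-1]],"twist":[0,0,0,0,0,0,0,0],"claw":[0.6,0.6,0.6,0.6,0.6,0.6,0.6,0.6]}'
python3 -m inch '{"slide":[[0,0,-1],[0,0,-0.5],[0,0,0],[0,0,0],[0,0,0],[0,0,0],[0,0,0],[0,0,0]],"twist":[1,1,1,1,1,1,1,1],"claw":[0.6,0.6,0.6,0.6,0.6,0.6,0.6,0.6]}'
python3 -m inch '{"slide":[[0,0,0],[0,0,0],[0,0,0],[0,0,0],[0,0,0],[0,0,0],[0,0,0],[0,0,0]],"twist":[1,1,1,1,1,1,1,1],"claw":[0.6,0.6,0.6,0.6,0.6,0.6,0.6,0.6]}'
python3 -m inch '{"slide":[[-0.5,0.5,0],[-0.5,0.5,0],[-0.5,0.5,0],[-0.5,0.5,0],[0,0,0],[0,0,0]],"twist":[1,1,1,0.8,0,0],"claw":[0.6,0.6,0.6,0.6,0.6,0.6]}'
python3 - <<'E'
from h import *
im,c=cam('scene');cv2.imwrite('pics/s7.png',im)
cv2.imwrite('pics/s7c.png',cv2.resize(im[155:305,215:475],None,fx=3,fy=3,interpolation=cv2.INTER_CUBIC))
o=lambda X:(proj(c,np.array(X))-[215,155])*3
for z in(96,109):print(z,o((656.7,-108.7,z)))
for n,x in dict(L=(545.7,61.2,107),M=(508.7,-12.4,107),R=(551.5,-82.8,107)).items():print(n,o(x))
E
python3 st.py
```

```text
clock: 54.78
tcp_pos: [662.3, -110.5, 148.0]
ee_rot: [0.001, 0.77, 0.638, 0.0]
force: [0.0, -0.0, -0.2]
gripper_width: 0.602
gripper_force: 0.0
clock: 55.45
tcp_pos: [662.3, -110.4, 177.4]
ee_rot: [0.001, 0.917, 0.4, 0.001]
force: [0.4, 0.0, 0.4]
gripper_width: 0.6
gripper_force: 0.0
clock: 56.12
tcp_pos: [662.3, -110.5, 177.4]
ee_rot: [0.0, 0.991, 0.132, 0.001]
force: [0.5, -0.5, -0.4]
gripper_width: 0.599
gripper_force: 0.0
clock: 56.62
tcp_pos: [629.2, -156.7, 177.4]
ee_rot: [0.0, 1.0, 0.001, 0.001]
force: [0.7, -0.3, 0.1]
gripper_width: 0.6
gripper_force: 0.0
96 [271.17263338 217.54500909]
109 [270.70873575 211.71119622]
L [443.87000187 146.01944649]
M [381.55595732 108.44180575]
R [312.19691507 132.00957048]
pos [ 629.4 -156.2  177.1] head 0.2 j6 1.52 r 151.5 ang -76.3 F [-0.1 -0.5 -0.6] w 0.598
```

View pics/s7c.png

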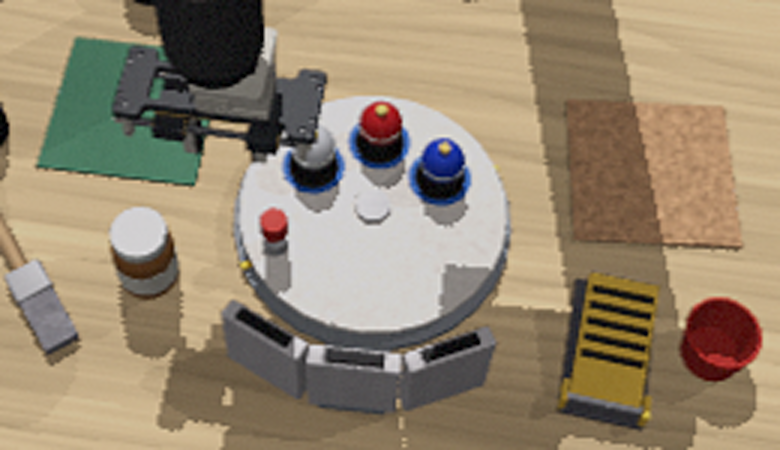

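The knob top is back at (273,218), as at the start, so the plunger is home. Blue (444,146) and red (381,109) are where predicted. Now I'll unload blue.

```bash
python3 -m inch '{"slide":[[-0.35,-0.9,0],[-0.35,-0.9,0],[-0.35,-0.9,0],[-0.35,-0.9,0],[-0.35,-0.9,0],[-0.35,-0.9,0],[-0.35,-0.9,0],[-0.35,-0.9,0]],"twist":[0,0,0,0,0,0,0,0],"claw":[0.72,0.72,0.72,0.72,0.72,0.72,0.72,0.72]}' 40
python3 -m inch '{"slide":[[-0.35,-0.9,0],[-0.35,-0.9,0],[-0.35,-0.9,0],[-0.35,-0.97,0],[0,0,1],[0,0,1],[0,0,0],[0,0,0]],"twist":[0,0,0,0,0,0,0,0],"claw":[0.72,0.72,0.72,0.72,0.72,0.72,0.72,0.72]}'
python3 st.py 545.9 61.2
```

```text
clock: 57.33
tcp_pos: [572.7, -10.6, 176.3]
ee_rot: [-0.0, 1.0, 0.002, 0.0]
force: [0.8, 1.3, 0.7]
gripper_width: 0.722
gripper_force: 0.0
clock: 58.0
tcp_pos: [544.1, 61.5, 135.6]
ee_rot: [0.001, 1.0, 0.002, -0.001]
force: [0.1, 0.3, 0.2]
gripper_width: 0.72
gripper_force: 0.0
pos [544.1  61.5 135.6] head 0.2 j6 1.10 r 86.2 ang 125.1 F [0.1 0.3 0.2] w 0.72
units to target tx,ty 0.09 0.02
```

```bash
python3 -m inch '{"slide":[[0.09,0.02,1],[0,0,1],[0,0,1],[0,0,0.8],[0,0,0.5],[0,0,0],[0,0,0],[0,0,0]],"twist":[0,0,0,0,0,0,0,0],"claw":[0.72,0.72,0.72,0.72,0.72,0.72,0.5,0.5]}'
python3 -m inch '{"slide":[[0,0,0],[0,0,0],[0,0,0],[0,0,0],[0,0,0],[0,0,-0.4],[0,0,-0.7],[0,0,-0.4]],"twist":[0,0,0,0,0,0,0,0],"claw":[0.5,0.5,0.5,0.5,0.5,0.5,0.5,0.5]}'
python3 -m inch '{"slide":[[-0.05,-0.4,0],[-0.1,-0.8,0],[-0.1,-0.8,0],[-0.1,-0.8,0],[-0.1,-0.8,0],[-0.1,-0.8,0],[-0.1,-0.8,0],[-0.1,-0.8,0]],"twist":[0,0,0,0,0,0,0,0],"claw":[0.5,0.5,0.5,0.5,0.5,0.5,0.5,0.5]}'
python3 -m inch '{"slide":[[-0.1,-0.8,0],[-0.1,-0.8,0],[-0.1,-0.8,0],[-0.1,-0.8,0],[-0.1,-0.8,0],[-0.1,-0.8,0],[-0.1,-0.8,0],[-0.1,-0.8,0]],"twist":[0,0,0,0,0,0,0,0],"claw":[0.5,0.5,0.5,0.5,0.5,0.5,0.5,0.5]}'
python3 st.py 515 350
```

```text
clock: 58.67
tcp_pos: [547.2, 61.2, 51.1]
ee_rot: [-0.0, 1.0, 0.002, 0.001]
force: [0.1, 0.0, 0.1]
gripper_width: 0.623
gripper_force: 0.0
clock: 59.33
tcp_pos: [546.2, 60.9, 81.1]
ee_rot: [-0.0, 1.0, 0.001, 0.0]
force: [0.3, 0.2, -0.1]
gripper_width: 0.582
gripper_force: 40.0
clock: 60.0
tcp_pos: [530.1, 181.9, 79.5]
ee_rot: [0.0, 1.0, 0.001, -0.0]
force: [-0.1, 0.2, 0.1]
gripper_width: 0.582
gripper_force: 40.0
clock: 60.67
tcp_pos: [514.1, 310.3, 79.7]
ee_rot: [0.0, 1.0, 0.001, -0.0]
force: [0.9, -0.1, -0.9]
gripper_width: 0.585
gripper_force: 40.0
pos [514.1 310.3  79.7] head 0.2 j6 0.71 r 329.1 ang 104.0 F [ 0.9 -0.1 -0.9] w 0.585
units to target tx,ty 0.05 -1.98
```

```bash
python3 -m inch '{"slide":[[0,-0.8,0],[0,-0.7,0],[0,-0.45,0],[0,0,0.7],[0,0,0.8],[0,0,0.8],[0,0,0.5],[0,0,0.1]],"twist":[0,0,0,0,0,0,0,0],"claw":[0.5,0.5,0.5,0.5,0.5,0.5,0.5,0.5]}'
python3 -m inch '{"slide":[[0,0,0],[0,0,0],[0,0,0.05],[0,0,0]],"twist":[0,0,0,0],"claw":[0.5,0.5,0.5,0.5]}'
python3 st.py 515 350
```

```text
clock: 61.33
tcp_pos: [513.8, 347.4, 20.3]
ee_rot: [0.001, 1.0, 0.001, -0.001]
force: [-3.4, 0.1, 5.2]
gripper_width: 0.586
gripper_force: 40.0
clock: 61.67
tcp_pos: [514.5, 348.0, 21.3]
ee_rot: [-0.0, 1.0, 0.001, 0.0]
force: [-0.6, 0.4, -0.4]
gripper_width: 0.584
gripper_force: 40.0
pos [514.5 348.   21.3] head 0.2 j6 0.66 r 365.6 ang 102.5 F [-0.6  0.4 -0.4] w 0.584
units to target tx,ty 0.02 -0.1
```

```bash
python3 -m inch '{"slide":[[0,0,0.05],[0,0,0],[0,0,0],[0,0,0],[0,0,0],[0,0,-0.5],[0,0,-1],[0,0,-1]],"twist":[0,0,0,0,0,0,0,0],"claw":[0.5,0.5,0.72,0.72,0.72,0.72,0.72,0.72]}'
python3 -m inch '{"slide":[[0,0,-1],[0,0,-1],[0,0,-1],[0,1,0],[0,1,0],[0,1,0],[0,1,0],[0,1,0]],"twist":[0,0,0,0,0,0,0,0],"claw":[0.72,0.72,0.72,0.72,0.72,0.72,0.72,0.72]}'
python3 -m inch '{"slide":[[0,1,0],[0,1,0],[0,1,0],[0,1,0],[0,1,0],[0,1,0],[0,1,0],[0,1,0]],"twist":[0,0,0,0,0,0,0,0],"claw":[0.72,0.72,0.72,0.72,0.72,0.72,0.72,0.72]}'
python3 -m inch '{"slide":[[-0.2,1,0],[0,1,0],[0,1,0],[0,1,0],[0,1,0],[0,0,0],[0,0,0]],"twist":[0,0,0,0,0,0,0],"claw":[0.72,0.72,0.72,0.72,0.72,0.72,0.72]}'
python3 st.py 509 -12.6
python3 - <<'E'
from h import *
im,c=cam('scene');cv2.imwrite('pics/s8.png',im)
o=cv2.imread('pics/s7.png');d=cv2.absdiff(im,o).max(2)>40
o=lambda X:proj(c,np.array(X)).astype(int)
for n,x in dict(L=(545.7,61.2,90),M=(508.7,-12.4,90),R=(551.5,-82.8,90)).items():
    u,v=o(x);print(n,im[v-2:v+3,u-2:u+3].reshape(-1,3).mean(0).round())
u,v=o((514.5,348,60));print('A',im[v-2:v+3,u-2:u+3].reshape(-1,3).mean(0).round())
E
```

```text
clock: 62.33
tcp_pos: [513.9, 347.2, 70.2]
ee_rot: [0.001, 1.0, 0.001, -0.001]
force: [0.1, -0.1, 0.1]
gripper_width: 0.72
gripper_force: 0.0
clock: 63.0
tcp_pos: [513.8, 244.9, 129.0]
ee_rot: [0.001, 1.0, 0.001, -0.001]
force: [0.2, 0.3, -0.1]
gripper_width: 0.722
gripper_force: 0.0
clock: 63.67
tcp_pos: [513.8, 85.0, 129.0]
ee_rot: [0.0, 1.0, 0.001, -0.001]
force: [0.1, 0.1, 1.1]
gripper_width: 0.72
gripper_force: 0.0
clock: 64.25
tcp_pos: [510.0, -14.4, 129.1]
ee_rot: [0.0, 1.0, -0.0, -0.001]
force: [0.0, -0.2, -1.0]
gripper_width: 0.722
gripper_force: 0.0
pos [510.  -14.4 129.1] head -0.0 j6 1.21 r 83.7 ang -176.3 F [ 0.  -0.2 -1. ] w 0.722
units to target tx,ty -0.05 -0.09
L [137. 110.  97.]
M [ 52.  74. 152.]
R [106. 117. 123.]
A [98. 47. 40.]
```

```bash
python3 -m inch '{"slide":[[-0.05,-0.09,1],[0,0,1],[0,0,1],[0,0,0.6],[0,0,0.35],[0,0,0],[0,0,0],[0,0,0]],"twist":[0,0,0,0,0,0,0,0],"claw":[0.72,0.72,0.72,0.72,0.72,0.72,0.5,0.5]}'
python3 -m inch '{"slide":[[0,0,0],[0,0,0],[0,0,0],[0,0,0],[0,0,0],[0,0,-0.4],[0,0,-0.7],[0,0,-0.4]],"twist":[0,0,0,0,0,0,0,0],"claw":[0.5,0.5,0.5,0.5,0.5,0.5,0.5,0.5]}'
python3 st.py 515 258
```

```text
clock: 64.97
tcp_pos: [510.8, -10.2, 51.5]
ee_rot: [-0.0, 1.0, 0.002, 0.001]
force: [0.2, 0.3, 0.4]
gripper_width: 0.63
gripper_force: 0.1
clock: 65.63
tcp_pos: [510.4, -10.5, 82.0]
ee_rot: [0.0, 1.0, 0.001, 0.0]
force: [0.2, 0.4, -0.2]
gripper_width: 0.58
gripper_force: 40.0
pos [510.4 -10.5  82. ] head 0.2 j6 1.21 r 83.2 ang -179.0 F [ 0.2  0.4 -0.2] w 0.58
units to target tx,ty 0.27 -13.42
```

```bash
python3 -m inch '{"slide":[[0.03,-0.4,0],[0.03,-0.8,0],[0.03,-0.8,0],[0.03,-0.8,0],[0.03,-0.8,0],[0.03,-0.8,0],[0.03,-0.8,0],[0.03,-0.8,0]],"twist":[0,0,0,0,0,0,0,0],"claw":[0.5,0.5,0.5,0.5,0.5,0.5,0.5,0.5]}'
python3 -m inch '{"slide":[[0,-0.8,0],[0,-0.8,0],[0,-0.8,0],[0,-0.8,0],[0,-0.8,0],[0,-0.8,0],[0,-0.8,0],[0,-0.8,0]],"twist":[0,0,0,0,0,0,0,0],"claw":[0.5,0.5,0.5,0.5,0.5,0.5,0.5,0.5]}'
python3 -m inch '{"slide":[[0,-0.6,0],[0,-0.4,0],[0,0,0],[0,0,0]],"twist":[0,0,0,0],"claw":[0.5,0.5,0.5,0.5]}'
python3 st.py 515 258
```

```text
clock: 66.3
tcp_pos: [514.4, 110.7, 80.4]
ee_rot: [0.0, 1.0, 0.001, -0.0]
force: [1.0, 0.1, -0.3]
gripper_width: 0.58
gripper_force: 40.0
clock: 66.97
tcp_pos: [514.3, 239.1, 80.7]
ee_rot: [0.0, 1.0, 0.001, -0.0]
force: [0.5, -0.1, -0.5]
gripper_width: 0.585
gripper_force: 40.0
clock: 67.3
tcp_pos: [514.1, 257.7, 80.5]
ee_rot: [0.0, 1.0, 0.002, -0.0]
force: [-0.6, -0.7, -0.8]
gripper_width: 0.583
gripper_force: 40.0
pos [514.1 257.7  80.5] head 0.2 j6 0.77 r 278.3 ang 106.6 F [-0.6 -0.7 -0.8] w 0.583
units to target tx,ty 0.05 -0.01
```

```bash
python3 -m inch '{"slide":[[0,0,0.7],[0,0,0.8],[0,0,0.8],[0,0,0.5],[0,0,0.1],[0,0,0],[0,0,0],[0,0,0]],"twist":[0,0,0,0,0,0,0,0],"claw":[0.5,0.5,0.5,0.5,0.5,0.5,0.5,0.5]}'
python3 -m inch '{"slide":[[0,0,0.05],[0,0,0],[0,0,0]],"twist":[0,0,0],"claw":[0.5,0.5,0.5]}'
```

```text
clock: 67.97
tcp_pos: [514.6, 257.5, 23.2]
ee_rot: [-0.0, 1.0, 0.001, 0.0]
force: [-0.1, 0.4, -1.4]
gripper_width: 0.581
gripper_force: 40.0
clock: 68.22
tcp_pos: [514.4, 257.6, 21.9]
ee_rot: [-0.0, 1.0, 0.001, 0.0]
force: [-0.1, 0.2, -1.3]
gripper_width: 0.58
gripper_force: 40.0
```

```bash
python3 -m inch '{"slide":[[0,0,0.06],[0,0,0],[0,0,0],[0,0,0],[0,0,0],[0,0,-0.5],[0,0,-1],[0,0,-1]],"twist":[0,0,0,0,0,0,0,0],"claw":[0.5,0.5,0.72,0.72,0.72,0.72,0.72,0.72]}'
python3 -m inch '{"slide":[[0,0,-1],[0,0,-1],[0,0,-1],[0.1,1,0],[0.1,1,0],[0.1,1,0],[0.1,1,0],[0.1,1,0]],"twist":[0,0,0,0,0,0,0,0],"claw":[0.72,0.72,0.72,0.72,0.72,0.72,0.72,0.72]}'
python3 -m inch '{"slide":[[0.1,1,0],[0.1,1,0],[0.1,1,0],[0.1,1,0],[0.1,1,0],[0.1,1,0],[0.1,1,0],[0.1,1,0]],"twist":[0,0,0,0,0,0,0,0],"claw":[0.72,0.72,0.72,0.72,0.72,0.72,0.72,0.72]}'
python3 -m inch '{"slide":[[0.1,1,0],[0.2,1,0],[0.2,1,0],[0.1,1,0],[0,0,0],[0,0,0]],"twist":[0,0,0,0,0,0],"claw":[0.72,0.72,0.72,0.72,0.72,0.72]}'
python3 st.py 552 -83
```

```text
clock: 68.88
tcp_pos: [513.9, 257.1, 71.0]
ee_rot: [0.001, 1.0, 0.001, -0.001]
force: [0.5, 0.6, -0.1]
gripper_width: 0.719
gripper_force: 0.0
clock: 69.55
tcp_pos: [524.6, 156.7, 131.4]
ee_rot: [-0.0, 1.0, 0.002, 0.0]
force: [0.1, -0.1, 0.3]
gripper_width: 0.723
gripper_force: 0.0
clock: 70.22
tcp_pos: [541.1, -3.4, 131.3]
ee_rot: [-0.0, 1.0, 0.001, 0.0]
force: [0.2, 0.0, -0.8]
gripper_width: 0.718
gripper_force: 0.0
clock: 70.72
tcp_pos: [553.2, -83.3, 130.9]
ee_rot: [0.0, 1.0, 0.0, 0.0]
force: [0.5, 0.6, -0.1]
gripper_width: 0.722
gripper_force: 0.0
pos [553.2 -83.3 130.9] head 0.0 j6 1.37 r 84.6 ang -118.5 F [ 0.5  0.6 -0.1] w 0.722
units to target tx,ty -0.06 -0.01
```

```bash
python3 -m inch '{"slide":[[-0.06,0,0.8],[0,0,1],[0,0,1],[0,0,0.8],[0,0,0.4],[0,0,0],[0,0,0],[0,0,0]],"twist":[0,0,0,0,0,0,0,0],"claw":[0.72,0.72,0.72,0.72,0.72,0.72,0.5,0.5]}'
python3 -m inch '{"slide":[[0,0,0],[0,0,0],[0,0,0],[0,0,0],[0,0,0],[0,0,-0.4],[0,0,-0.7],[0,0,-0.4]],"twist":[0,0,0,0,0,0,0,0],"claw":[0.5,0.5,0.5,0.5,0.5,0.5,0.5,0.5]}'
python3 st.py 430 300
```

```text
clock: 71.38
tcp_pos: [552.8, -82.0, 51.7]
ee_rot: [-0.0, 1.0, 0.002, 0.001]
force: [0.5, -0.7, 1.1]
gripper_width: 0.625
gripper_force: 0.0
clock: 72.05
tcp_pos: [552.2, -82.5, 81.8]
ee_rot: [0.0, 1.0, 0.001, 0.0]
force: [0.6, 0.7, -0.1]
gripper_width: 0.581
gripper_force: 40.0
pos [552.2 -82.5  81.8] head 0.2 j6 1.37 r 84.4 ang -119.4 F [ 0.6  0.7 -0.1] w 0.581
units to target tx,ty -6.05 -19.14
```

```bash
python3 -m inch '{"slide":[[-0.15,-0.4,0],[-0.25,-0.8,0],[-0.25,-0.8,0],[-0.25,-0.8,0],[-0.25,-0.8,0],[-0.25,-0.8,0],[-0.25,-0.8,0],[-0.25,-0.8,0]],"twist":[0,0,0,0,0,0,0,0],"claw":[0.5,0.5,0.5,0.5,0.5,0.5,0.5,0.5]}'
python3 -m inch '{"slide":[[-0.3,-0.8,0],[-0.3,-0.8,0],[-0.3,-0.8,0],[-0.3,-0.8,0],[-0.3,-0.8,0],[-0.3,-0.8,0],[-0.3,-0.8,0],[-0.3,-0.8,0]],"twist":[0,0,0,0,0,0,0,0],"claw":[0.5,0.5,0.5,0.5,0.5,0.5,0.5,0.5]}'
python3 -m inch '{"slide":[[-0.25,-0.8,0],[-0.25,-0.8,0],[-0.25,-0.8,0],[-0.25,-0.8,0],[-0.25,-0.8,0],[-0.25,-0.8,0],[-0.15,-0.8,0],[0,-0.6,0]],"twist":[0,0,0,0,0,0,0,0],"claw":[0.5,0.5,0.5,0.5,0.5,0.5,0.5,0.5]}'
python3 -m inch '{"slide":[[0,-0.4,0],[0,0,0],[0,0,0]],"twist":[0,0,0],"claw":[0.5,0.5,0.5]}'
python3 st.py 430 300
```

```text
clock: 72.72
tcp_pos: [512.9, 38.5, 80.4]
ee_rot: [-0.0, 1.0, 0.001, -0.0]
force: [0.2, 0.4, -1.1]
gripper_width: 0.581
gripper_force: 40.0
clock: 73.38
tcp_pos: [464.4, 166.2, 80.4]
ee_rot: [0.0, 1.0, 0.001, -0.0]
force: [-0.6, -0.1, -1.9]
gripper_width: 0.58
gripper_force: 40.0
clock: 74.05
tcp_pos: [431.1, 290.4, 80.5]
ee_rot: [-0.0, 1.0, 0.002, -0.0]
force: [-0.4, -0.1, -0.4]
gripper_width: 0.579
gripper_force: 40.0
clock: 74.3
tcp_pos: [431.8, 297.2, 80.3]
ee_rot: [0.0, 1.0, 0.001, -0.0]
force: [0.1, -0.4, -1.4]
gripper_width: 0.581
gripper_force: 40.0
pos [431.8 297.2  80.3] head 0.2 j6 0.60 r 346.3 ang 117.9 F [ 0.1 -0.4 -1.4] w 0.581
units to target tx,ty -0.09 -0.14
```

```bash
python3 -m inch '{"slide":[[0,0,0.7],[0,0,0.8],[0,0,0.8],[0,0,0.5],[0,0,0.1],[0,0,0.05],[0,0,0],[0,0,0]],"twist":[0,0,0,0,0,0,0,0],"claw":[0.5,0.5,0.5,0.5,0.5,0.5,0.5,0.5]}'
python3 -m inch '{"slide":[[0,0,0.04],[0,0,0],[0,0,0],[0,0,0],[0,0,0],[0,0,-0.5],[0,0,-1],[0,0,-1]],"twist":[0,0,0,0,0,0,0,0],"claw":[0.5,0.5,0.72,0.72,0.72,0.72,0.72,0.72]}'
python3 -m inch '{"slide":[[0,0,-1],[0,0,-1],[0,0,-1],[0,1,-1],[0,1,0],[0,1,0],[0,1,0],[0,1,0]],"twist":[0,0,0,0,0,0,0,0],"claw":[0.72,0.72,0.72,0.72,0.72,0.72,0.72,0.72]}'
python3 -m inch '{"slide":[[0.3,1,0],[0.3,1,0],[0.3,1,0],[0.3,1,0],[0.3,1,0],[0.3,1,0],[0,0,0],[0,0,0]],"twist":[0,0,0,0,0,0,0,0],"claw":[0.72,0.72,0.72,0.72,0.72,0.72,0.72,0.72]}'
python3 - <<'E'
from h import *
im,c=cam('scene');cv2.imwrite('pics/s9.png',im)
cv2.imwrite('pics/s9c.png',cv2.resize(im[140:300,220:486],None,fx=3,fy=3,interpolation=cv2.INTER_CUBIC))
for x in((514.5,348,77),(514.5,257.5,77),(431.8,297.2,77),(656.7,-108.7,96)):print((proj(c,np.array(x))-[220,140])*3)
E
```

```text
clock: 74.97
tcp_pos: [432.2, 296.9, 21.8]
ee_rot: [-0.0, 1.0, 0.001, 0.0]
force: [0.8, 0.0, -1.4]
gripper_width: 0.583
gripper_force: 40.0
clock: 75.63
tcp_pos: [431.7, 296.8, 71.3]
ee_rot: [0.001, 1.0, 0.001, -0.001]
force: [0.1, 0.4, -0.5]
gripper_width: 0.721
gripper_force: 0.0
clock: 76.3
tcp_pos: [432.2, 196.5, 151.7]
ee_rot: [-0.0, 1.0, 0.002, 0.0]
force: [-0.2, 0.1, 0.1]
gripper_width: 0.72
gripper_force: 0.0
clock: 76.97
tcp_pos: [468.8, 76.6, 151.3]
ee_rot: [-0.0, 1.0, 0.0, 0.0]
force: [-0.9, 0.6, -0.3]
gripper_width: 0.724
gripper_force: 0.0
[688.70049313 217.73956139]
[606.17267375 206.14414288]
[644.05838925 149.34806556]
[256.17263338 262.54500909]
```

View pics/s9c.png

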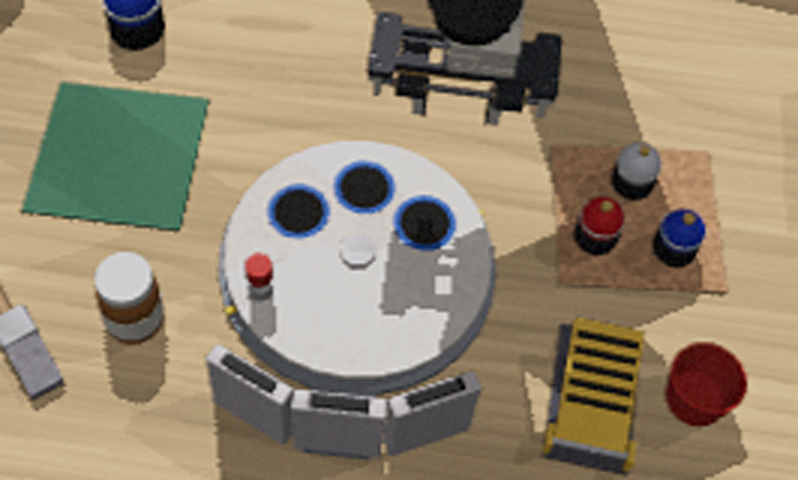

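All three baubles stand upright and wholly on the cork, with caps at (645,150), (606,206) and (688,216). The knob is home at (258,263), and the jar, pot and brush have not moved. I'll hand it in.

```bash
python3 -c "
from station import bot
print(bot.job_done())"
```

```text
the job is handed in; nothing more can be done
None
```

The job is handed in at about 77 s on the robot's clock: the blue, red and silver baubles were cured and now stand upright on the cork board, the disc is back at the loading side with the plunger home, and the jar, pot and brush are undisturbed; the knob slipped from the grip once on the way to the lamp and was re-gripped, with every bauble staying on its seat.

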